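Fit three filter flasks with their cones and crucibles

ROBOT

A 6-joint arm with a two-finger parallel gripper is mounted at the origin on a cart in front of the work surface, level with it; the furniture and walls round the work are solid. World frame = base frame: x ahead of the robot, y to its left, z up, the work surface at z = 0. Lengths are in m, angles in rad, forces in N, time in s.
With the tool pointing down it reaches from about 0.375 to 0.9 m from the base axis. Payload 3.1 kg.
Tool frame: the origin (TCP) lies midway between the tips of the shut fingers; the grasp point (between the pads) lies 19 mm behind it; y points along the fingers, x is the direction in which the jaws open and shut, and the axes are right-handed (so a half turn about y gives the same grasp; the last joint's range is limited). The gripper opens to 87 mm and grips with 3 to 60 N. Pads are 19 mm wide; open, the fingers measure 117 mm over their backs; the gripper's body (75 mm by 190 mm) begins 51 mm behind the grasp point.
Start: joints at [-1.321, 0.527, 1.433, -0, 1.181, -0.178], TCP at [0.259, -0.569, 0.223] pointing down, gripper open.
Joint ranges: [-3.08, 3.08], [-0.75, 2.2], [0.22, 2.44], [-1.43, 4.57], [0, 2.65], [-2.85, 2.85]. Speed limits (rad/s): [2.79, 2.79, 3.14, 3.14, 3.14, 3.14].

INTERFACE

Orientations are given as a unit quaternion [x, y, z, w].
In Python, from rig import * gives the robot as it stands.
- The arm moves only by the tool jog_arm, never from a script. Its argument "series" is a list of rows, each a list of 7 numbers: the shift along the tool's x, y, z in mm, then the turn, a rotation vector about the tool's x, y, z in rad, then the gripper's target within -1 to 1 (shut at 1, half-way at 0, fully open at -1). A call has 1 to 20 rows; each row is the pose to reach, as a shift and turn from the pose commanded when the call began, along the tool's axes at that moment; what a row does not reach only later rows make up. A row lasts 1/8 s, in which the tool goes at most 62.5 mm and 10.7 degrees, less where a joint would pass 70% of its speed; a pose out of reach is approached as far as the arm can. A call with a gripper value outside its range is refused whole. The fingers move at their own pace and stop on an object; "grip_force" is the grip in N (left out, the last holds). Time passes only in rows, so rows that repeat a pose let the fingers close. It gives the time, the measured TCP pose, the force and the opening at its end, in the units of the state.
- get_obs(): the state, without advancing time (a new reading comes with each control period).
- camera(name): name is "side" or "top" or "wrist"; returns a dict with "img" (480x640x3 uint8, red, green, blue), "depth" (480x640 float32, m along the optical axis (not along the pixel's ray), 0 where there is no reading), "camera_matrix" (3x3 intrinsics, pixels), "rvec" (rotation vector, rad) and "tvec" (3), from world to camera coordinates, as OpenCV has them. Camera axes: x right, y down, z forward; pixel columns grow to the right and rows downward; lengths in m; the calibration is good to about 2 mm. A picture is of the moment at which its call begins.
- hand_in(): hands the job in, once; it reports no verdict.
The state is a dict: "time": time; "q": joint angles; "joint_velocities": joint speeds; "joint_torque": joint torques, N m; "position": TCP position; "tool_rot": TCP orientation; "ft_force": force on the tool from outside, world axes, zero at the start; "moment": the same for the moment, N m; "grip_width": finger opening in m.
Only numpy, scipy, OpenCV 4.12 (cv2) and the standard library are available. Lean on these libraries where they do the work, as an engineer would, in place of code of your own. Each camera call takes 0.05 s, during which the arm holds its last target.

TASK

Get the three filter flasks ready for filtering: take the two nested rubber cones apart and put each, narrow end down, into the mouth of the empty flask it fits, shoulder flat on the lip; the large flask already has its cone. Then set each porcelain filter crucible upright in the cone of its own size, small in small, medium in medium, large in large, gently and fully seated. Leave the flasks standing upright on the bench and do not disturb the tube rack.

Things in the scene. Friction and masses are not known exactly. Their poses are not given: they have to be found in the camera images.
- cone_small_center (a point): Small black rubber filter cone, 40 mm tall, open ring on its narrow end: taper 24 mm long (22 to 34 mm outside), square shoulder, then cylindrical collar 48 mm wide, 16 mm tall (grasp here); bore 26 mm. Point on the axis half-way up: shoulder 4 mm, collar top 20 mm above, narrow end 20 mm below. At first nested in the medium cone, shoulder on its collar's top, 1 mm play; lifts straight out.
- cone_medium_center (a point): Medium black rubber filter cone, 40 mm tall, open ring on its narrow end: taper 24 mm long (32 to 44 mm outside), square shoulder, then cylindrical collar 58 mm wide, 16 mm tall (grasp here); bore 36 mm. Point on the axis half-way up: shoulder 4 mm, collar top 20 mm above, narrow end 20 mm below. At first on the bench, the small cone in it.
- crucible_small_center (a point): Small white porcelain filter crucible, upright cup 42 mm tall: straight upper 20 mm is 36 mm wide (grasp here); below, a 45 degree seat to a foot 23 mm wide, 16 mm at the underside. Point on the axis half-way up. For the small cone (26 mm bore): seated, its seat rests on the bore's top edge, underside 17 mm below the collar's top.
- crucible_medium_center (a point): Medium white porcelain filter crucible, upright cup 45 mm tall: straight upper 23 mm is 46 mm wide (grasp here); below, a 45 degree seat to a foot 33 mm wide, 26 mm at the underside. Point on the axis half-way up. For the medium cone (36 mm bore): seated, its seat rests on the bore's top edge, underside 17 mm below the collar's top.
- crucible_large_center (a point): Large white porcelain filter crucible, upright cup 48 mm tall: straight upper 26 mm is 56 mm wide (grasp here); below, a 45 degree seat to a foot 43 mm wide, 36 mm at the underside. Point on the axis half-way up. For the large cone (46 mm bore): seated, its seat rests on the bore's top edge, underside 17 mm below the collar's top.
- flask_small_mouth (a point): Small clear glass conical filter flask with side arm and grey weight ring at its foot, loose, upright, 1.2 kg, base 84 mm wide, lip 98 mm above the bench; mouth 37 mm inside, 42 mm outside, open 42 mm down. Point: centre of the open mouth, level with the lip; z up. The small cone fits it: taper inside, shoulder flat on the lip.
- flask_medium_mouth (a point): Medium clear glass conical filter flask with side arm and grey weight ring at its foot, loose, upright, 1.2 kg, base 98 mm wide, lip 108 mm above the bench; mouth 47 mm inside, 52 mm outside, open 42 mm down. Point: centre of the open mouth, level with the lip; z up. The medium cone fits it: taper inside, shoulder flat on the lip.
- flask_large_mouth (a point): Large clear glass conical filter flask with side arm and grey weight ring at its foot, loose, upright, 1.2 kg, base 112 mm wide, lip 116 mm above the bench; mouth 57 mm inside, 62 mm outside, open 42 mm down. Its rubber cone is already fixed in it (collar 68 mm wide, 16 mm tall, bore 46 mm). Point: centre of that bore, level with the collar's top, 132 mm above the bench; z up.
- tube_rack: White rack with three capped tubes, 45 x 134 x 95 mm, loose, at the back of the work; a bystander. Origin at the centre of its underside.
Not all that is in view belongs to the job. Leave any red look-alike of the part that bears crucible_large_center alone.

How it is judged:
At the end, for the whole second after the job is handed in: Small and medium cone in their own flasks: shoulder within 4 mm of the lip's height, axis within 6 mm. Each crucible in the cone of its size: within 4 mm of seated height, 7 mm of the axis. All upright to 0.1 rad; flasks upright (0.08 rad) on the bench (horizontal distance between cone_small_center and flask_small_mouth below 0.006 m and z of cone_small_center in the frame of flask_small_mouth between -0.008 and 0 m and angle between each of cone_small_center, cone_medium_center, crucible_small_center, crucible_medium_center, crucible_large_center's own z axis and vertical below 0.1 rad and horizontal distance between cone_medium_center and flask_medium_mouth below 0.006 m and z of cone_medium_center in the frame of flask_medium_mouth between -0.008 and 0 m and horizontal distance between crucible_small_center and flask_small_mouth below 0.007 m and z of crucible_small_center in the frame of flask_small_mouth between 0.016 and 0.024 m and horizontal distance between crucible_medium_center and flask_medium_mouth below 0.007 m and z of crucible_medium_center in the frame of flask_medium_mouth between 0.0175 and 0.0255 m and horizontal distance between crucible_large_center and flask_large_mouth below 0.007 m and z of crucible_large_center in the frame of flask_large_mouth between 0.003 and 0.011 m and angle between each of flask_small_mouth, flask_medium_mouth, flask_large_mouth's own z axis and vertical below 0.08 rad and height (world z) of flask_small_mouth below 0.103 m and height (world z) of flask_medium_mouth below 0.113 m and height (world z) of flask_large_mouth below 0.137 m); the robot touches nothing.
It fails at once if the tube rack is pushed more than 30 mm or knocked over (distance of tube_rack from where it was at the start of the episode above 0.03 m or angle between tube_rack's own z axis and vertical above 0.5 rad).
It fails at once if a flask is knocked over (angle between any of flask_small_mouth, flask_medium_mouth, flask_large_mouth's own z axis and vertical above 0.5 rad).
It fails at once if a porcelain crucible is pressed or rammed into its cone with over 30 N (contact force between crucible_small and cone_small above 30 N or contact force between crucible_medium and cone_medium above 30 N or contact force between crucible_large and flask_large above 30 N).
It also fails if it takes over 138 s, if anything falls off the work surface, if the arm or the gripper's body presses on something with over 40 N, if the wrist force passes 120 N, or if a joint passes its speed limit or range.

## Working session

There is one attempt and no reset: what is moved stays moved. The work goes in short steps, Python scripts to look and compute and a tool call to move; the robot and the scene stay as the last step left them, time stands still between calls to the robot, and variables do not carry over. Pictures are saved under pics/ and viewed, and the job is handed in when it is done.

Besides the shell and the picture viewer there is one more tool, called after "Request:" by a JSON object that holds its "api" and its "payload", one argument or row to a line. jog_arm: Moves the arm, as the interface text tells. Its arguments: {"type":"object","properties":{"series":{"type":"array","items":{"type":"array","items":{"type":"number"}}},"grip_force":{"type":"number"}},"required":["series"]}

```bash
ls; mkdir -p pics; python3 - <<'E'
from rig import *
import cv2
o=get_obs();print({k:(v if not hasattr(v,'round') else v) for k,v in o.items()})
for n in ["side","top","wrist"]:
    c=camera(n);cv2.imwrite(f"pics/{n}0.png",c["img"][:,:,::-1]);print(n,c["camera_matrix"],c["rvec"],c["tvec"])
E
```

```text
pics
{'time': 0.0, 'q': array([-1.32150775e+00,  5.28468973e-01,  1.43390302e+00, -1.68079062e-05,
        1.18138669e+00, -1.78500653e-01]), 'joint_velocities': array([ 2.12618062e-05, -2.30323197e-03,  4.30091866e-04, -6.98552439e-04,
        6.60846710e-04, -9.59094930e-04]), 'joint_torque': array([ 2.65023664e-04, -4.40037704e+01, -1.76593834e+01,  6.33148011e-02,
        5.82917745e-02, -1.70504159e-04]), 'position': array([ 0.25912612, -0.56794701,  0.22156968]), 'tool_rot': array([-0.59422239,  0.38303408, -0.38190593,  0.59525836]), 'ft_force': array([-0.1711051 , -0.18427892,  1.00413768]), 'moment': array([ 0.00667842, -0.01370147, -0.00928556]), 'grip_width': 0.08708217110083513}
side [[465.21563733   0.         320.36388594]
 [  0.         465.21563733 245.60188669]
 [  0.           0.           1.        ]] [ 1.18075798 -2.1496541   1.10316616] [0.32192867 0.37861105 0.70058205]
top [[462.91347907   0.         318.93702196]
 [  0.         462.91347907 237.64452208]
 [  0.           0.           1.        ]] [ 2.158359   -2.09694738  0.23483002] [-0.04189873  0.59352242  1.10717498]
wrist [[425.29439133   0.         321.53009322]
 [  0.         425.29439133 234.75104178]
 [  0.           0.           1.        ]] [-2.43290089  1.56429182  0.2303205 ] [-0.6256566 -0.0347341  0.3920693]
```

View pics/top0.png

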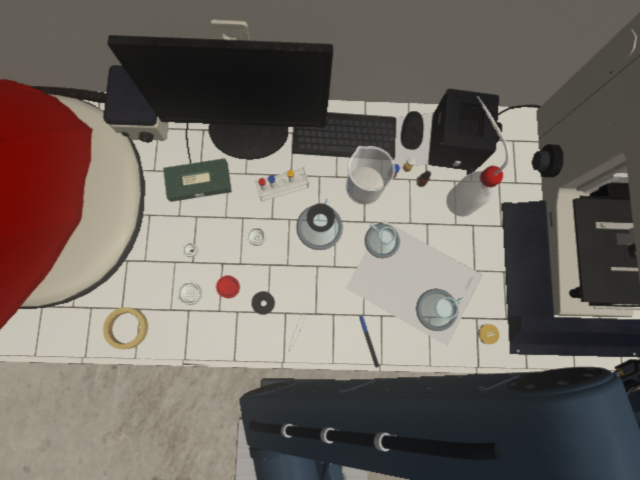

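View pics/side0.png

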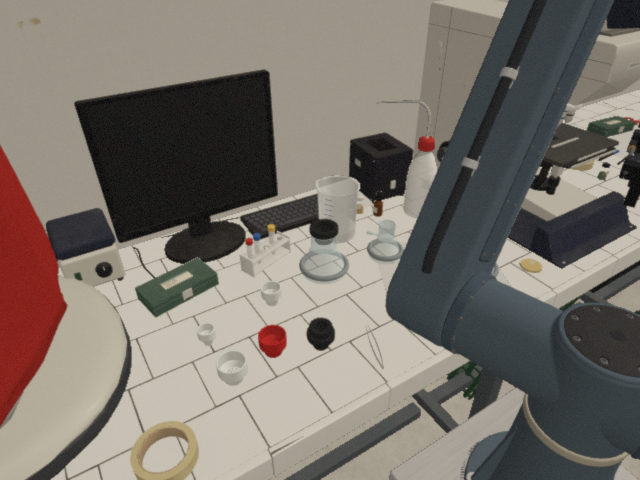

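View pics/wrist0.png

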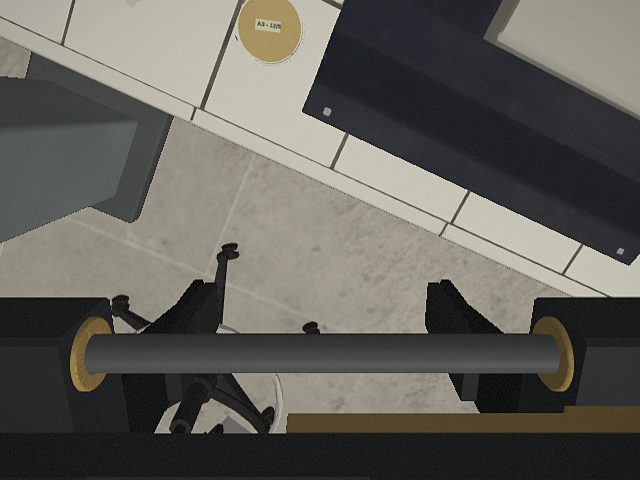

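```bash
cat > h.py <<'E'
from rig import *
import numpy as np, cv2
from scipy.spatial.transform import Rotation as R
def cam(n):
    c=camera(n); c["R"]=cv2.Rodrigues(np.array(c["rvec"],float))[0]; c["t"]=np.array(c["tvec"],float).ravel(); return c
def cloud(c):
    v,u=np.mgrid[0:480,0:640]; K=c["camera_matrix"]; d=c["depth"]
    P=np.stack([(u-K[0,2])/K[0,0]*d,(v-K[1,2])/K[1,1]*d,d],-1)
    return (P-c["t"])@c["R"]   # R^T (P-t)
def atz(c,u,v,z):
    K=c["camera_matrix"]; r=np.array([(u-K[0,2])/K[0,0],(v-K[1,2])/K[1,1],1])@c["R"]; o=-c["t"]@c["R"]
    return o+r*(z-o[2])/r[2]
def proj(c,p):
    q=c["R"]@np.array(p)+c["t"]; K=c["camera_matrix"]; return K[:2,:2]@(q[:2]/q[2])+K[:2,2]
def crop(c,x0,y0,x1,y1,s,fn):
    cv2.imwrite(fn,cv2.resize(c["img"][y0:y1,x0:x1,::-1],None,fx=s,fy=s,interpolation=cv2.INTER_CUBIC))
E
python3 - <<'E'
from h import *
c=cam("top")
crop(c,140,160,340,320,4,"pics/top1.png")
crop(c,280,180,480,340,4,"pics/top2.png")
P=cloud(c)
import pickle;pickle.dump(c,open("top0.pkl","wb"))
for n,(u,v) in dict(rack=(283,184),cS=(190,250),cM=(257,237),cL=(190,293),red=(228,287),nest=(263,303),flL=(320,218),bench=(230,330),bench2=(400,290),bench3=(300,270)).items(): print(n,P[v,u].round(4),c["depth"][v,u])
E
```

```text
rack [0.7483 0.0746 0.0093] 1.2433913
cS [0.5611 0.3079 0.0104] 1.2009948
cM [0.6008 0.1364 0.0109] 1.2116804
cL [0.4502 0.299  0.0101] 1.1796572
red [0.4679 0.2031 0.0129] 1.1822809
nest [ 0.4308  0.1135 -0.0029] 1.1922439
flL [ 0.6423 -0.0258  0.072 ] 1.1631054
bench [ 0.3605  0.1934 -0.0007] 1.174732
bench2 [ 4.741e-01 -2.406e-01 -2.000e-04] 1.2051479
bench3 [ 0.5191  0.0213 -0.0036] 1.2121674
```

View pics/top1.png

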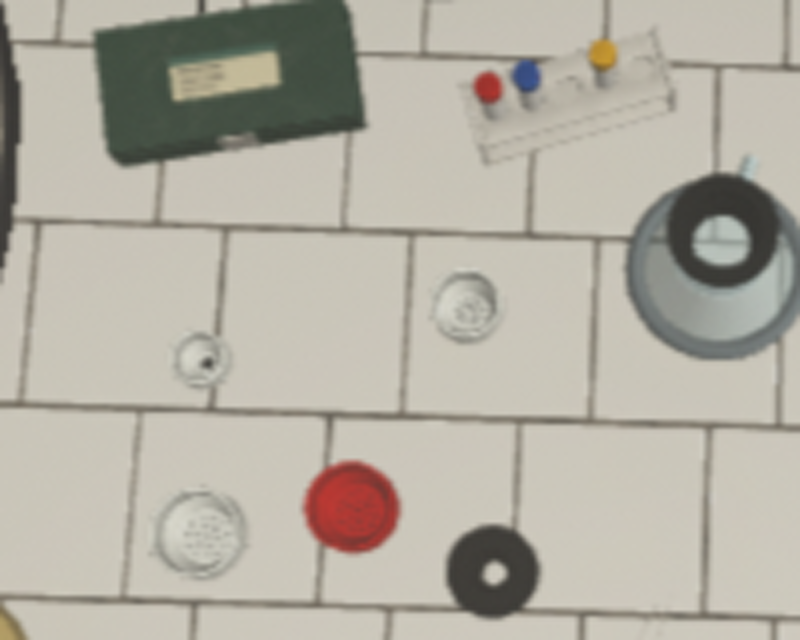

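View pics/top2.png

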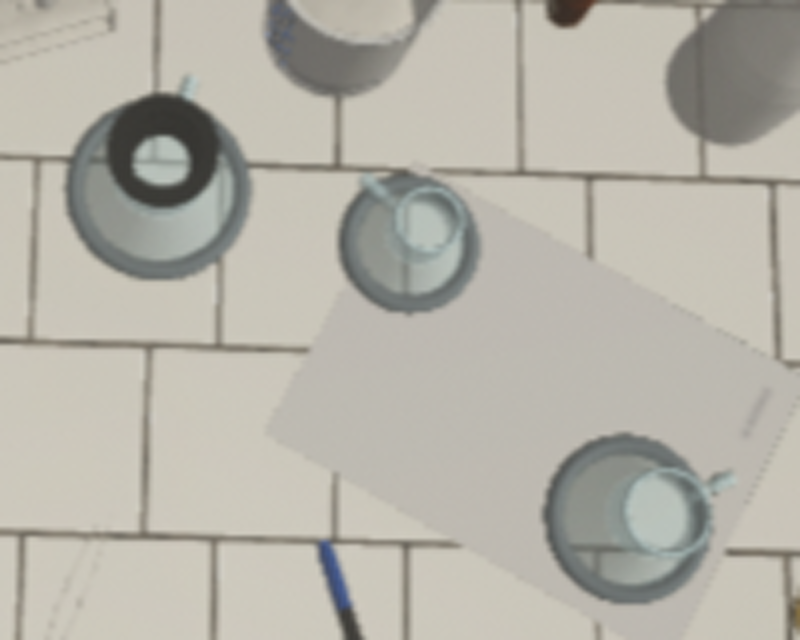

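```bash
python3 - <<'E'
from h import *
import pickle
c=pickle.load(open("top0.pkl","rb"))
print("cam", -c["t"]@c["R"]); print(R.from_quat(get_obs()["tool_rot"]).as_matrix().round(3))
f1=lambda u,v:(140+(u-1.5)/4,160+(v-1.5)/4)
f2=lambda u,v:(280+(u-1.5)/4,180+(v-1.5)/4)
for n,uv,z in [("cS top",f1(202,359),.042),("cM top",f1(466,305),.045),("cL top",f1(200,532),.048),("red",f1(352,505),.048),("nest",f1(493,571),.04),
 ("S base",f2(409,242),.005),("S mouth",f2(431,222),.098),("M base",f2(627,518),.005),("M mouth",f2(666,511),.108),("L base",f2(158,187),.005),("L top",f2(162,150),.132),
 ("rack red cap",f1(488,87),.095),("rack yel",f1(603,54),.095)]:
    print(n,atz(c,*uv,z).round(4))
for x,y,x1,y1,n in [(170,230,290,320,"a"),(290,190,410,280,"b"),(350,220,470,340,"c")]:
    crop(c,x,y,x1,y1,6,f"pics/top3{n}.png")
P=cloud(c)
# black / white-ish crucible heights from depth
for (u,v) in [(186,250),(194,248),(249,238),(265,236),(179,293),(201,293),(256,303),(270,303)]: print(u,v,P[v,u].round(3))
E
```

```text
cam [ 0.36565685 -0.00162315  1.20256111]
[[ 0.415 -0.     0.91 ]
 [-0.91   0.001  0.415]
 [-0.001 -1.     0.   ]]
cS top [0.5575 0.2995 0.042 ]
cM top [0.5969 0.1348 0.045 ]
cL top [0.4484 0.2904 0.048 ]
red [0.4677 0.1982 0.048 ]
nest [0.43   0.1098 0.04  ]
S base [ 0.6039 -0.1925  0.005 ]
S mouth [ 0.5983 -0.1912  0.098 ]
M base [ 0.4271 -0.3333  0.005 ]
M mouth [ 0.4265 -0.328   0.108 ]
L base [ 0.6358 -0.0255  0.005 ]
L top [ 0.6298 -0.0248  0.132 ]
rack red cap [0.7258 0.1226 0.095 ]
rack yel [0.7499 0.0519 0.095 ]
186 250 [0.56  0.316 0.017]
194 248 [0.566 0.296 0.016]
249 238 [0.595 0.155 0.024]
265 236 [0.601 0.114 0.028]
179 293 [0.448 0.321 0.033]
201 293 [0.45  0.268 0.023]
256 303 [0.427 0.125 0.057]
270 303 [0.428 0.091 0.055]
```

View pics/top3a.png

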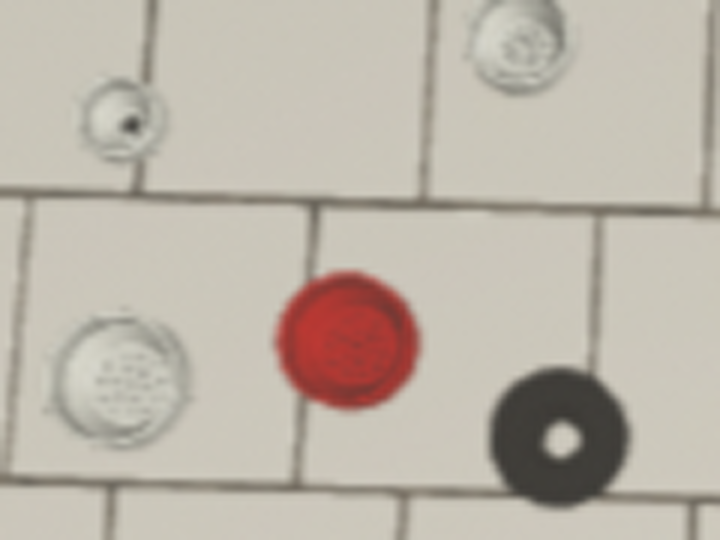

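View pics/top3b.png

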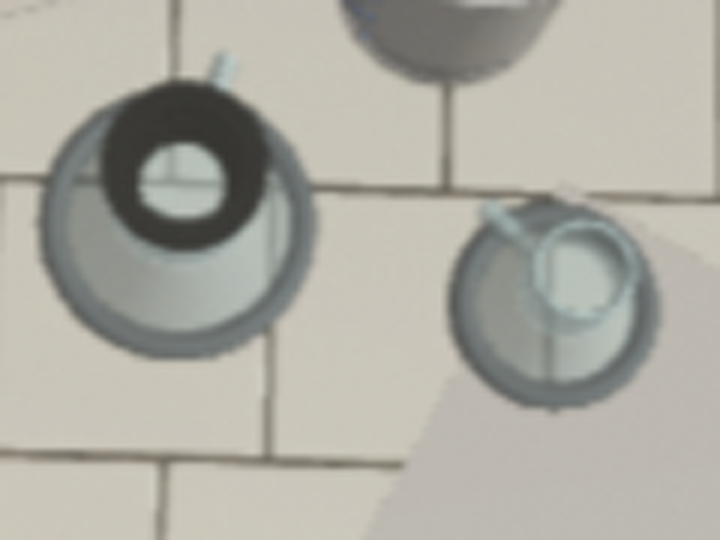

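View pics/top3c.png

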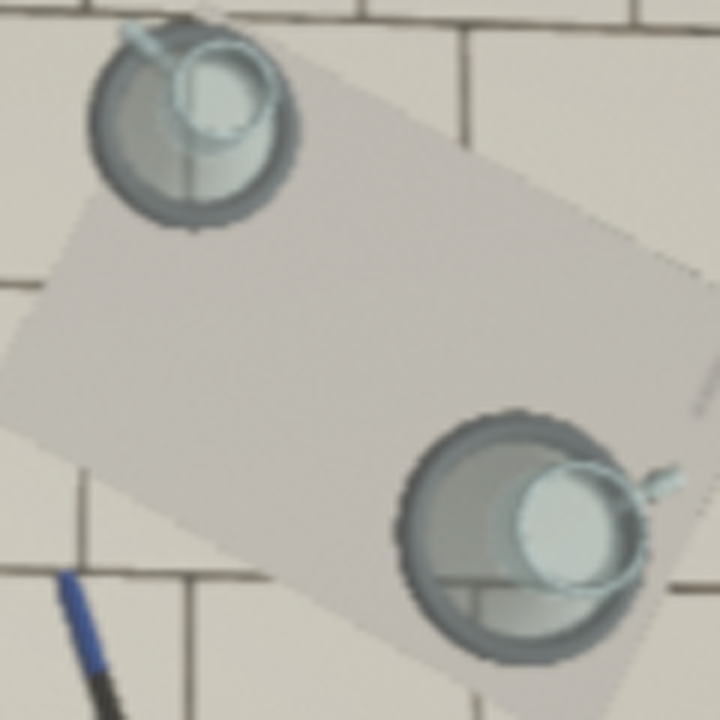

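```bash
python3 - <<'E'
from h import *
import pickle
c=pickle.load(open("top0.pkl","rb")); P=cloud(c); g=c["img"].max(-1)
def fit(name,u0,v0,u1,v1,thr,z):
    m=np.zeros((480,640),np.uint8); m[v0:v1,u0:u1]=(g[v0:v1,u0:u1]<thr)
    n,l,s,ce=cv2.connectedComponentsWithStats(m); k=1+np.argmax(s[1:,4]); mm=(l==k).astype(np.uint8)
    ct=max(cv2.findContours(mm,cv2.RETR_EXTERNAL,cv2.CHAIN_APPROX_NONE)[0],key=len)
    e=cv2.fitEllipse(ct); print(name,e,atz(c,*e[0],z).round(4)); q=P[mm>0]; print(" z pct",np.percentile(q[:,2],[10,50,90]).round(4), "xy mid", ((q[:,0].max()+q[:,0].min())/2).round(4),((q[:,1].max()+q[:,1].min())/2).round(4))
fit("nest",245,285,285,322,110,.045)
fit("L",300,195,342,235,90,.132)
for v in range(236,252,2): print(v,P[v,322].round(3),c["img"][v,322])
print()
for v in range(240,260,2): print(v,P[v,383].round(3),c["img"][v,383])
E
```

```text
nest ((262.6232604980469, 302.6182861328125), (21.79623794555664, 21.973220825195312), 47.62696075439453) [0.4291 0.1099 0.045 ]
 z pct [0.0306 0.0523 0.0569] xy mid 0.4125 0.0676
L ((320.29791259765625, 217.22280883789062), (26.81436538696289, 27.32928466796875), 64.02893829345703) [ 0.6296 -0.0252  0.132 ]
 z pct [0.1023 0.1288 0.1325] xy mid 0.5226 -0.0296
236 [ 0.598 -0.032  0.062] [168 174 168]
238 [ 0.594 -0.033  0.058] [168 174 168]
240 [ 0.591 -0.033  0.049] [168 173 167]
242 [ 0.588 -0.033  0.036] [168 175 167]
244 [ 0.586 -0.034  0.021] [156 163 157]
246 [ 0.579 -0.034  0.027] [108 114 112]
248 [ 0.575 -0.034  0.024] [111 117 116]
250 [ 0.574 -0.035 -0.005] [186 183 172]

240 [ 0.595 -0.188  0.053] [181 191 185]
242 [ 0.366 -0.002  1.203] [144 157 153]
244 [ 0.58  -0.184  0.074] [143 153 149]
246 [ 0.58  -0.188  0.049] [162 170 164]
248 [ 0.576 -0.189  0.043] [161 167 160]
250 [ 0.572 -0.191  0.036] [164 170 164]
252 [ 0.568 -0.192  0.028] [162 168 162]
254 [ 0.563 -0.192  0.025] [111 115 113]
256 [ 0.559 -0.193  0.022] [110 117 116]
258 [ 0.558 -0.197 -0.004] [159 158 151]
```

```bash
python3 - <<'E'
from h import *
c=cam("wrist");o=get_obs();T=R.from_quat(o["tool_rot"]).as_matrix()
cp=-c["t"]@c["R"]
print("cam in tool",T.T@(cp-o["position"]),"cam axes in tool (rows x,y,z)\n",(c["R"]@T).round(3)); print(R.from_quat(o["tool_rot"]).as_matrix().round(4))
E
```

```text
cam in tool [ 0.00214171 -0.1620902   0.07767135] cam axes in tool (rows x,y,z)
 [[ 1.     0.001 -0.   ]
 [ 0.    -0.284 -0.959]
 [-0.001  0.959 -0.284]]
[[ 4.148e-01 -3.000e-04  9.099e-01]
 [-9.099e-01  1.000e-03  4.148e-01]
 [-1.000e-03 -1.000e+00  2.000e-04]]
```

Request:
{"api": "jog_arm", "payload": {
  "series": [
    [-82, 0, 225, 0, 0.428, 0, -1],
    [-82, 0, 225, 0, 0.428, 0, -1],
    [-82, 0, 225, 0, 0.428, 0, -1],
    [-82, 0, 225, 0, 0.428, 0, -1],
    [-546, 20, 437, 0, 0.428, 0, -0.5],
    [-546, 20, 437, 0, 0.428, 0, -0.5],
    [-546, 20, 437, 0, 0.428, 0, -0.5],
    [-546, 20, 437, 0, 0.428, 0, -0.5],
    [-546, 20, 437, 0, 0.428, 0, -0.5],
    [-546, 20, 437, 0, 0.428, 0, -0.5],
    [-546, 20, 437, 0, 0.428, 0, -0.5],
    [-546, 20, 437, 0, 0.428, 0, -0.5],
    [-546, 20, 437, 0, 0.428, 0, -0.5],
    [-546, 20, 437, 0, 0.428, 0, -0.5],
    [-546, 20, 437, 0, 0.428, 0, -0.5]
  ]
}}

```text
time: 2.12
position: [0.4308, 0.1081, 0.2026]
tool_rot: [0.5, -0.5, 0.501, -0.499]
ft_force: [0.1, -0.4, 0.3]
grip_width: 0.0651
```

```bash
cat >> h.py <<'E'
def st():
    o=get_obs(); T=R.from_quat(o["tool_rot"]).as_matrix()
    print("t",round(o["time"],2),"p",o["position"].round(4),"q",o["q"].round(2),"F",o["ft_force"].round(1),"w",round(o["grip_width"],4)); print("rotvec err",(R.from_matrix(np.array([[0,0,1],[-1,0,0],[0,-1,0.]]).T@T)).as_rotvec().round(4)); return o,T
E
python3 - <<'E'
from h import *
o,T=st()
w=cam("wrist");cv2.imwrite("pics/w1.png",w["img"][:,:,::-1]); s=cam("side");cv2.imwrite("pics/s1.png",s["img"][:,:,::-1])
print(proj(w,[.43,.11,.056]))
E
```

```text
t 2.12 p [0.4308 0.1081 0.2026] q [-0.01  0.32  1.89 -0.    0.93  1.57] F [ 0.1 -0.4  0.3] w 0.0651
rotvec err [ 0.0002  0.002  -0.0005]
[316.52895861 219.13866671]
```

View pics/w1.png

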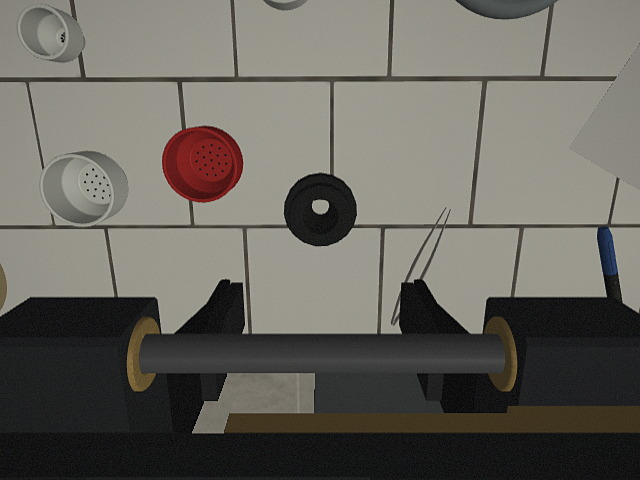

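View pics/s1.png

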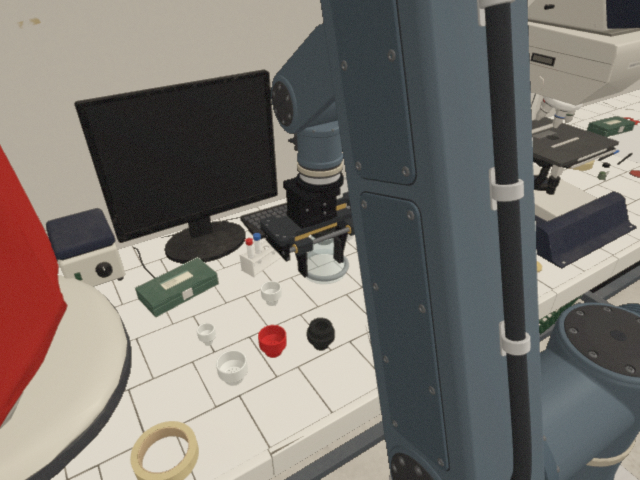

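```bash
python3 - <<'E'
from h import *
c=cam("wrist"); crop(c,270,160,370,260,6,"pics/w1c.png"); P=cloud(c)
for n,z in [("o",.056)]:
  for v in range(170,252,6): print(v,P[v,321].round(4), P[v,300].round(4))
for u in range(280,362,6): print(u,P[195,u].round(4))
g=c["img"].max(-1).astype(int); print(g[205,280:362:3]); print(g[170:250:3,321])
E
```

```text
170 [4.590e-01 1.065e-01 1.000e-04] [ 0.459   0.1245 -0.0007]
176 [0.4598 0.1064 0.0393] [0.454  0.1245 0.0008]
182 [0.4559 0.1064 0.0436] [0.4554 0.1226 0.0401]
188 [0.4538 0.1064 0.0572] [0.4506 0.1227 0.0396]
194 [0.4493 0.1064 0.0569] [0.4492 0.1219 0.0564]
200 [ 0.4327  0.1066 -0.0008] [0.4446 0.122  0.056 ]
206 [4.275e-01 1.066e-01 1.000e-04] [0.4401 0.122  0.0562]
212 [ 0.4219  0.1066 -0.0007] [0.4355 0.1221 0.0559]
218 [0.4229 0.1066 0.0245] [0.431  0.1222 0.0561]
224 [0.4206 0.1066 0.0352] [0.4262 0.1223 0.0558]
230 [0.4192 0.1065 0.0479] [0.4215 0.1224 0.0557]
236 [0.4169 0.1065 0.0564] [0.4169 0.1224 0.0563]
242 [0.4121 0.1065 0.0563] [ 3.944e-01  1.256e-01 -3.000e-04]
248 [ 3.887e-01  1.067e-01 -1.000e-04] [3.888e-01 1.257e-01 1.000e-04]
280 [ 0.4372  0.1424 -0.0011]
286 [ 4.373e-01  1.370e-01 -1.000e-04]
292 [0.4452 0.1289 0.0399]
298 [0.4485 0.1233 0.0566]
304 [0.4483 0.119  0.0557]
310 [0.4482 0.1145 0.0552]
316 [0.4483 0.1101 0.0555]
322 [0.4485 0.1057 0.0567]
328 [0.4484 0.1013 0.0564]
334 [0.4481 0.0968 0.0551]
340 [0.4483 0.0924 0.056 ]
346 [0.445  0.0871 0.0396]
352 [0.4448 0.0823 0.0383]
358 [0.4373 0.0744 0.0007]
[156 174  27  29  34  32  28  29  28  24  22 161 157 156 156 156 136  18
  30  30  28  33  30  25  26  16 156 156]
[160  67  29  26  27  17  27  28  25  30 153 157 157 154 163  17  16  18
  20  24  28  21  26  30  28  11 158]
```

View pics/w1c.png

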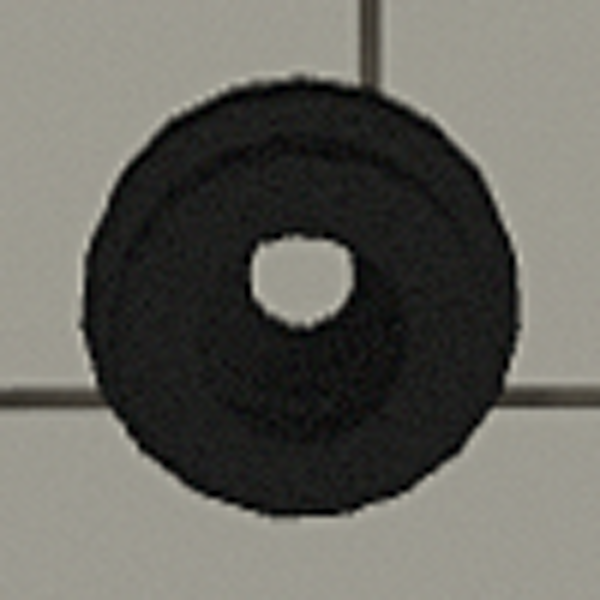

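```bash
cat >> h.py <<'E'
def circ(P,x,y,r,z0,z1):
    q=P[(np.hypot(P[...,0]-x,P[...,1]-y)<r)&(P[...,2]>z0)&(P[...,2]<z1)]
    (a,b),rr=cv2.minEnclosingCircle((q[:,:2]*1000).astype(np.float32).reshape(-1,1,2)); return len(q),round(a,1),round(b,1),"diam",round(2*rr,1),"zmed",q[:,2].mean().round(4)
E
python3 - <<'E'
from h import *
c=cam("wrist"); P=cloud(c)
print("small collar",circ(P,.43,.11,.045,.052,.062)); print("med collar",circ(P,.43,.11,.05,.036,.044))
print("cL",circ(P,.448,.29,.05,.043,.053)); print("cS",circ(P,.5575,.2995,.05,.037,.047))
print("red",circ(P,.468,.198,.05,.043,.053))
E
```

```text
small collar (2190, 432.2, 107.5, 'diam', 47.9, 'zmed', np.float64(0.0557))
med collar (1100, 432.4, 107.5, 'diam', 57.9, 'zmed', np.float64(0.0396))
cL (1334, 450.3, 291.5, 'diam', 57.7, 'zmed', np.float64(0.047))
cS (1084, 560.6, 299.7, 'diam', 37.2, 'zmed', np.float64(0.041))
red (1128, 469.4, 196.9, 'diam', 56.5, 'zmed', np.float64(0.0473))
```

Request:
{"api": "jog_arm", "payload": {
  "series": [
    [1, 50, 1.5, 0, 0, 0, -0.5],
    [1, 100, 1.5, 0, 0, 0, -0.5],
    [1, 135, 1.5, 0, 0, 0, -0.5],
    [1, 150, 1.5, 0, 0, 0, -0.5],
    [1, 160, 1.5, 0, 0, 0, -0.5],
    [1, 161, 1.5, 0, 0, 0, -0.5]
  ]
}}

```text
time: 3.08
position: [0.432, 0.108, 0.0412]
tool_rot: [-0.5, 0.5, -0.5, 0.5]
ft_force: [-0.1, 0.5, -0.5]
grip_width: 0.0652
```

```bash
python3 - <<'E'
from h import *
o,T=st()
w=cam("wrist");cv2.imwrite("pics/w2.png",w["img"][:,:,::-1])
E
```

```text
t 3.08 p [0.432  0.108  0.0412] q [-0.01  0.64  2.02 -0.    0.48  1.57] F [-0.1  0.5 -0.5] w 0.0652
rotvec err [-0.0005  0.0011 -0.    ]
```

View pics/w2.png

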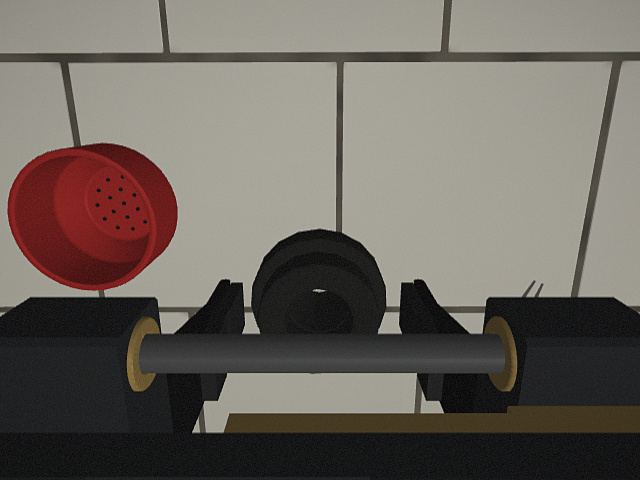

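Request:
{"api": "jog_arm", "payload": {
  "grip_force": 15,
  "series": [
    [0, 0, 0, 0, 0, 0, 1],
    [0, 0, 0, 0, 0, 0, 1],
    [0, 0, 0, 0, 0, 0, 1],
    [0, 0, 0, 0, 0, 0, 1],
    [0, -4, 0, 0, 0, 0, 1],
    [0, -8, 0, 0, 0, 0, 1],
    [0, -14, 0, 0, 0, 0, 1],
    [0, -22, 0, 0, 0, 0, 1],
    [0, -40, 0, 0, 0, 0, 1],
    [0, -80, 0, 0, 0, 0, 1],
    [0, -130, 0, 0, 0, 0, 1],
    [0, -160, 0, 0, 0, 0, 1],
    [0, -160, 0, 0, 0, 0, 1]
  ]
}}

```text
time: 4.75
position: [0.4335, 0.1085, 0.2041]
tool_rot: [0.498, -0.498, 0.502, -0.502]
ft_force: [-0.1, -0.3, 0.9]
grip_width: 0.0466
```

```bash
python3 - <<'E'
from h import *
o,T=st()
w=cam("wrist");cv2.imwrite("pics/w3.png",w["img"][:,:,::-1])
P=cloud(w); print("med collar",circ(P,.43,.11,.05,.036,.044))
s=cam("side");crop(s,220,220,420,380,4,"pics/s3.png")
E
```

```text
t 4.75 p [0.4335 0.1085 0.2041] q [-0.01  0.32  1.89  0.    0.93  1.57] F [-0.1 -0.3  0.9] w 0.0466
rotvec err [ 0.0066  0.     -0.    ]
med collar (2512, 432.3, 107.7, 'diam', 57.8, 'zmed', np.float64(0.0398))
```

View pics/w3.png

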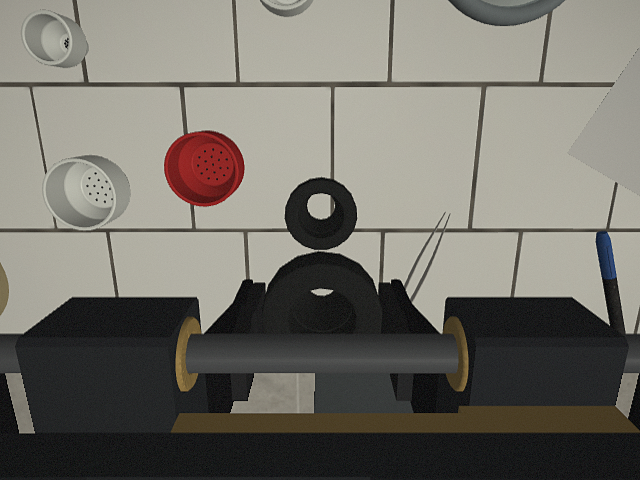

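View pics/s3.png

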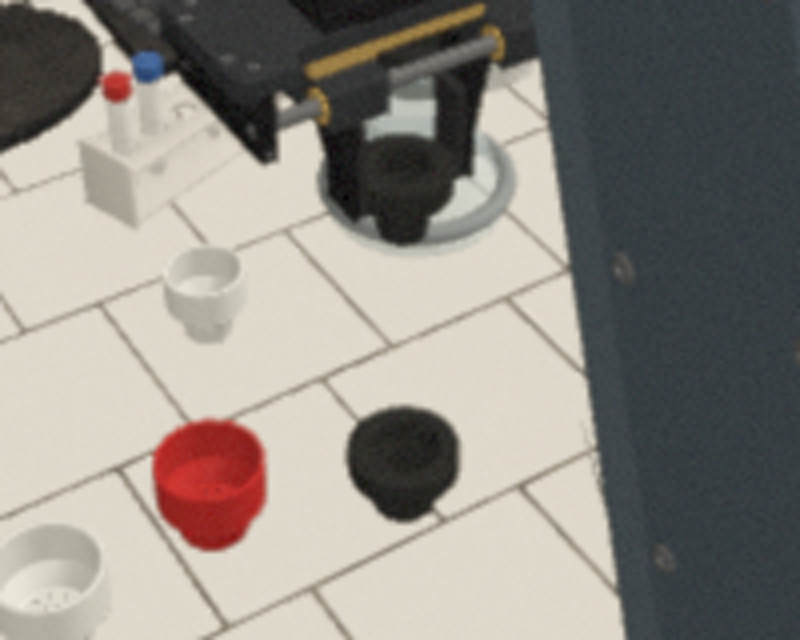

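Request:
{"api": "jog_arm", "payload": {
  "series": [
    [299, 0, 104, 0, 0, 0, 1],
    [299, 0, 104, 0, 0, 0, 1],
    [299, 0, 104, 0, 0, 0, 1],
    [299, 0, 104, 0, 0, 0, 1],
    [299, 0, 104, 0, 0, 0, 1],
    [299, 0, 104, 0, 0, 0, 1],
    [299, 0, 104, 0, 0, 0, 1],
    [299, 0, 104, 0, 0, 0, 1]
  ]
}}

```text
time: 5.85
position: [0.5346, -0.1886, 0.2005]
tool_rot: [-0.501, 0.501, -0.498, 0.5]
ft_force: [-0.3, 0.4, -0.5]
grip_width: 0.0465
```

```bash
python3 - <<'E'
from h import *
o,T=st()
w=cam("wrist");cv2.imwrite("pics/w4.png",w["img"][:,:,::-1])
print(proj(w,[.598,-.191,.098]))
P=cloud(w);print(circ(P,.598,-.191,.045,.09,.105),circ(P,.63,-.025,.045,.125,.14))
E
```

```text
t 5.85 p [ 0.5346 -0.1886  0.2005] q [-0.54  0.48  1.6   0.    1.07  1.03] F [-0.3  0.4 -0.5] w 0.0465
rotvec err [-0.0029 -0.0012  0.002 ]
[322.83748005 134.15051633]
(1362, 602.2, -194.0, 'diam', 43.4, 'zmed', np.float64(0.0975)) (4813, 632.2, -33.9, 'diam', 66.9, 'zmed', np.float64(0.1314))
```

View pics/w4.png

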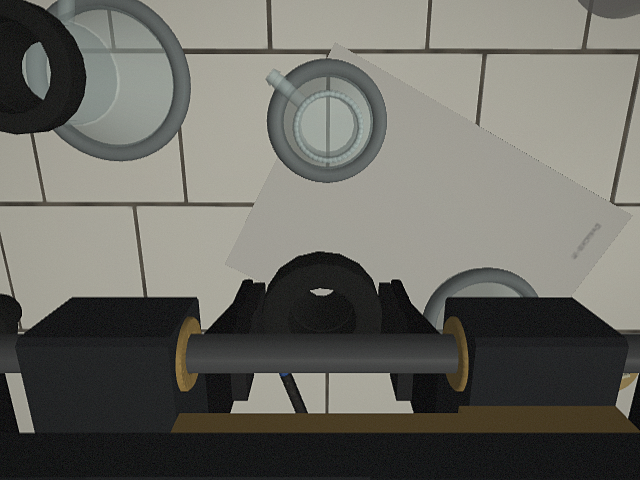

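Request:
{"api": "jog_arm", "payload": {
  "series": [
    [3, 0, 40, 0, 0, 0, 1],
    [3, 20, 64, 0, 0, 0, 1],
    [3, 40, 64, 0, 0, 0, 1],
    [3, 48, 64, 0, 0, 0, 1],
    [3, 48, 64, 0, 0, 0, 1],
    [3, 48, 64, 0, 0, 0, 1]
  ]
}}

```text
time: 6.65
position: [0.6001, -0.1935, 0.1545]
tool_rot: [0.5, -0.499, 0.5, -0.5]
ft_force: [0.5, -0.1, 0.5]
grip_width: 0.0466
```

```bash
python3 - <<'E'
from h import *
o,T=st()
w=cam("wrist");cv2.imwrite("pics/w5.png",w["img"][:,:,::-1])
P=cloud(w);print(circ(P,.60,-.193,.035,.09,.105),circ(P,.63,-.025,.045,.125,.14),circ(P,.60,-.193,.045,.135,.15))
s=cam("side");crop(s,330,180,480,280,5,"pics/s5.png")
print(st()[0]["time"])
E
```

```text
t 6.65 p [ 0.6001 -0.1935  0.1545] q [-0.49  0.61  1.48  0.    1.04  1.08] F [ 0.5 -0.1  0.5] w 0.0466
rotvec err [ 0.0013 -0.0001 -0.0007]
(1006, 602.4, -194.1, 'diam', 43.5, 'zmed', np.float64(0.0973)) (2973, 631.4, -49.0, 'diam', 54.9, 'zmed', np.float64(0.1307)) (1228, 597.5, -195.7, 'diam', 24.3, 'zmed', np.float64(0.1433))
t 6.75 p [ 0.6002 -0.1938  0.1546] q [-0.49  0.61  1.48  0.    1.04  1.08] F [-0.8  0.1 -0.4] w 0.0465
rotvec err [ 0.0017  0.0002 -0.0009]
6.75
```

View pics/w5.png

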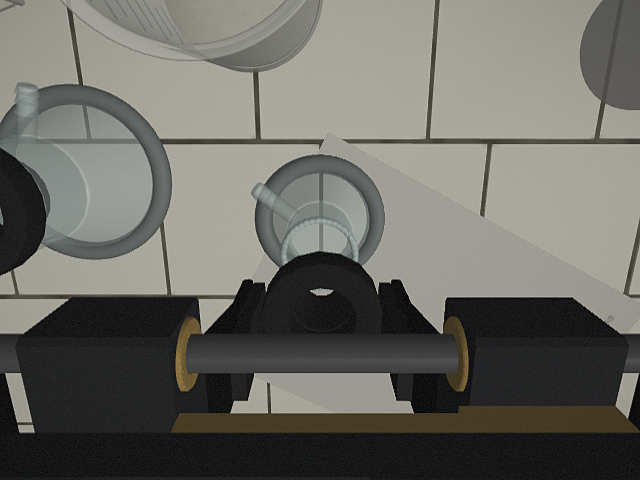

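View pics/s5.png

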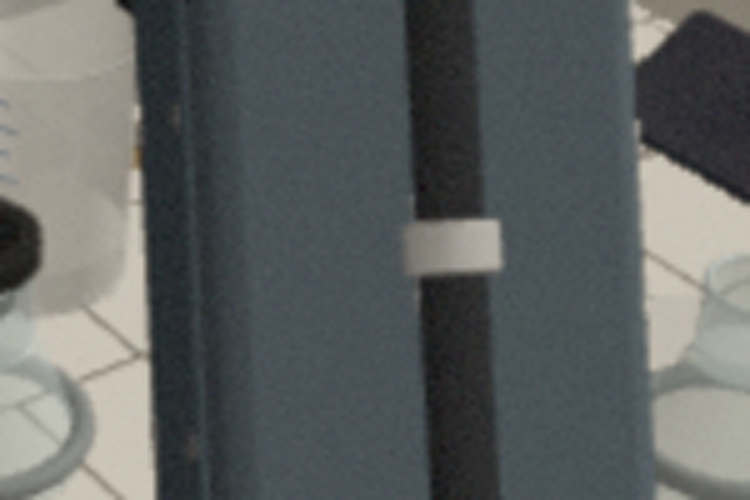

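Request:
{"api": "jog_arm", "payload": {
  "series": [
    [0, 10, 2, 0, 0, 0, 1],
    [0, 25, 2, 0, 0, 0, 1],
    [0, 36, 2, 0, 0, 0, 1],
    [0, 43, 2, 0, 0, 0, 1],
    [0, 48, 2, 0, 0, 0, 1],
    [0, 51, 2, 0, 0, 0, 1],
    [0, 53, 2, 0, 0, 0, 1],
    [0, 54.5, 2, 0, 0, 0, 1],
    [0, 54.5, 2, 0, 0, 0, 1]
  ]
}}

```text
time: 7.88
position: [0.602, -0.1935, 0.1002]
tool_rot: [0.5, -0.5, 0.5, -0.5]
ft_force: [-1.1, 1.6, 4.0]
grip_width: 0.0469
```

```bash
python3 - <<'E'
from h import *
o,T=st()
w=cam("wrist");cv2.imwrite("pics/w6.png",w["img"][:,:,::-1])
E
```

```text
t 7.88 p [ 0.602  -0.1935  0.1002] q [-0.49  0.69  1.51  0.    0.94  1.08] F [-1.1  1.6  4. ] w 0.0469
rotvec err [ 0.0007  0.0001 -0.0003]
```

View pics/w6.png

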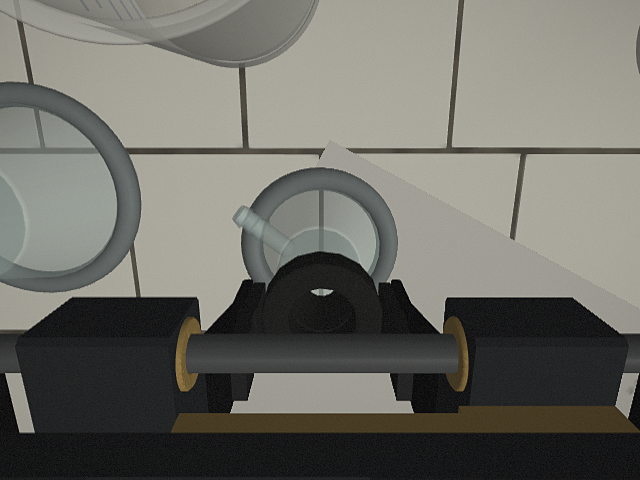

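Request:
{"api": "jog_arm", "payload": {
  "series": [
    [0, 1, 0, 0, 0, 0, 1],
    [0, 2, 0, 0, 0, 0, 1],
    [0, 2, 0, 0, 0, 0, 1]
  ]
}}

```text
time: 8.3
position: [0.6021, -0.1935, 0.1001]
tool_rot: [0.5, -0.5, 0.5, -0.5]
ft_force: [-3.9, 2.3, 15.3]
grip_width: 0.0465
```

Request:
{"api": "jog_arm", "payload": {
  "series": [
    [0, 0, 0, 0, 0, 0, -0.3],
    [0, 0, 0, 0, 0, 0, -0.3],
    [0, 0, 0, 0, 0, 0, -0.3],
    [0, -10, 0, 0, 0, 0, -0.3],
    [0, -40, 0, 0, 0, 0, -0.3],
    [0, -80, -30, 0, 0, 0, -0.3],
    [0, -100, -60, 0, 0, 0, -0.3],
    [0, -100, -60, 0, 0, 0, -0.3]
  ]
}}

```text
time: 9.3
position: [0.5413, -0.1938, 0.1994]
tool_rot: [0.499, -0.499, 0.501, -0.5]
ft_force: [1.4, -0.8, 0.1]
grip_width: 0.0567
```

```bash
python3 - <<'E'
from h import *
o,T=st()
w=cam("wrist");cv2.imwrite("pics/w7.png",w["img"][:,:,::-1])
P=cloud(w);print(circ(P,.60,-.193,.035,.108,.12));print(circ(P,.60,-.193,.055,.018,.03))
E
```

```text
t 9.3 p [ 0.5413 -0.1938  0.1994] q [-0.54  0.49  1.59 -0.    1.06  1.03] F [ 1.4 -0.8  0.1] w 0.0567
rotvec err [ 0.0026  0.0012 -0.0016]
(3928, 602.0, -195.1, 'diam', 47.8, 'zmed', np.float64(0.1138))
(4831, 602.4, -193.9, 'diam', 93.6, 'zmed', np.float64(0.0256))
```

View pics/w7.png

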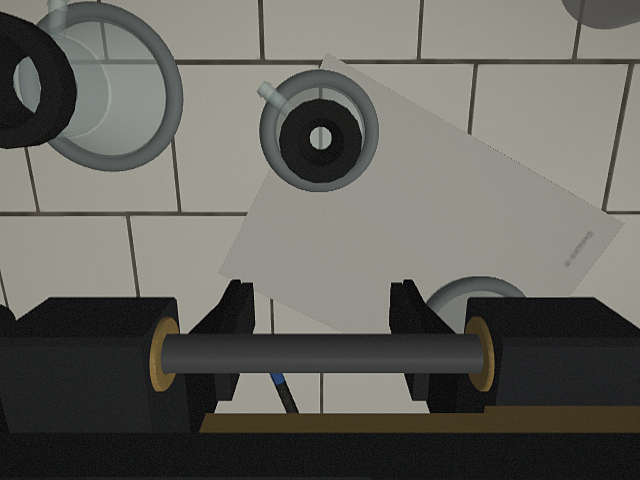

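Request:
{"api": "jog_arm", "payload": {
  "series": [
    [-302, 0, -109, 0, 0, 0, -0.65],
    [-302, 0, -109, 0, 0, 0, -0.65],
    [-302, 0, -109, 0, 0, 0, -0.65],
    [-302, 0, -109, 0, 0, 0, -0.65],
    [-302, 0, -109, 0, 0, 0, -0.65],
    [-302, 0, -109, 0, 0, 0, -0.65],
    [-302, 40, -109, 0, 0, 0, -0.65],
    [-302, 80, -109, 0, 0, 0, -0.65],
    [-302, 80, -109, 0, 0, 0, -0.65]
  ]
}}

```text
time: 10.48
position: [0.4319, 0.1079, 0.1146]
tool_rot: [-0.501, 0.502, -0.499, 0.498]
ft_force: [0.2, 0.4, 0.2]
grip_width: 0.0718
```

```bash
python3 - <<'E'
from h import *
o,T=st()
w=cam("wrist");P=cloud(w);print(circ(P,.432,.108,.035,.035,.045))
st()
E
```

```text
t 10.47 p [0.4319 0.1079 0.1146] q [-0.01  0.48  1.97 -0.    0.69  1.56] F [0.2 0.4 0.2] w 0.0718
rotvec err [-0.0065  0.0009 -0.0001]
(4579, 432.4, 107.6, 'diam', 57.9, 'zmed', np.float64(0.0397))
t 10.53 p [0.4332 0.1079 0.116 ] q [-0.01  0.48  1.97 -0.    0.69  1.56] F [0.9 0.1 0.5] w 0.0716
rotvec err [-0.0028  0.0011 -0.0001]
```

Request:
{"api": "jog_arm", "payload": {
  "series": [
    [0, 50, -1, 0, 0, 0, -0.65],
    [0, 80, -1, 0, 0, 0, -0.65],
    [0, 91, -1, 0, 0, 0, -0.65],
    [0, 93, -1, 0, 0, 0, -0.65],
    [0, 93, -1, 0, 0, 0, -0.65]
  ]
}}

```text
time: 11.15
position: [0.4331, 0.1084, 0.0251]
tool_rot: [0.499, -0.499, 0.501, -0.501]
ft_force: [0.3, 1.8, -0.4]
grip_width: 0.0717
```

Request:
{"api": "jog_arm", "payload": {
  "series": [
    [0, 1, -0.5, 0, 0, 0, 1],
    [0, 1, -0.5, 0, 0, 0, 1],
    [0, 1, -0.5, 0, 0, 0, 1],
    [0, 1, -0.5, 0, 0, 0, 1],
    [0, -4, -0.5, 0, 0, 0, 1],
    [0, -20, -0.5, 0, 0, 0, 1],
    [0, -60, -0.5, 0, 0, 0, 1],
    [0, -120, -0.5, 0, 0, 0, 1],
    [0, -172, -0.5, 0, 0, 0, 1],
    [0, -172, -0.5, 0, 0, 0, 1]
  ]
}}

```text
time: 12.4
position: [0.434, 0.1086, 0.1997]
tool_rot: [-0.498, 0.498, -0.502, 0.502]
ft_force: [-1.3, -0.3, -1.1]
grip_width: 0.0582
```

```bash
python3 - <<'E'
from h import *
o,T=st()
w=cam("wrist");cv2.imwrite("pics/w8.png",w["img"][:,:,::-1])
E
```

```text
t 12.4 p [0.434  0.1086 0.1997] q [-0.01  0.32  1.89  0.    0.92  1.57] F [-1.3 -0.3 -1.1] w 0.0582
rotvec err [ 0.0096 -0.0001 -0.    ]
```

View pics/w8.png

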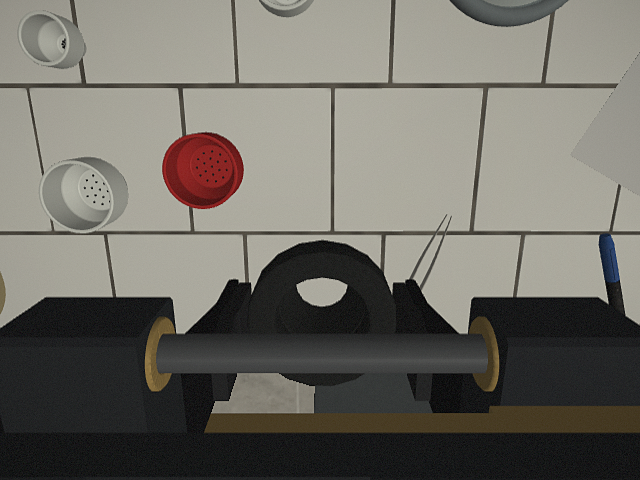

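Request:
{"api": "jog_arm", "payload": {
  "series": [
    [200, 0, 0, 0, 0, 0, 1],
    [200, 0, 0, 0, 0, 0, 1],
    [200, 0, 0, 0, 0, 0, 1],
    [200, 0, 0, 0, 0, 0, 1],
    [438, 0, -62, 0, 0, 0, 1],
    [438, 0, -62, 0, 0, 0, 1],
    [438, 0, -62, 0, 0, 0, 1],
    [438, 0, -62, 0, 0, 0, 1],
    [438, 0, -62, 0, 0, 0, 1],
    [438, 0, -62, 0, 0, 0, 1]
  ]
}}

```text
time: 13.7
position: [0.3685, -0.3273, 0.1944]
tool_rot: [-0.499, 0.502, -0.498, 0.5]
ft_force: [0.3, 0.5, -0.3]
grip_width: 0.0585
```

```bash
python3 - <<'E'
from h import *
o,T=st()
w=cam("wrist");cv2.imwrite("pics/w9.png",w["img"][:,:,::-1])
P=cloud(w);print(circ(P,.428,-.331,.035,.1,.116));st()
E
```

```text
t 13.7 p [ 0.3685 -0.3273  0.1944] q [-0.95  0.39  1.79  0.    0.97  0.62] F [ 0.3  0.5 -0.3] w 0.0585
rotvec err [-0.0026  0.0003  0.0047]
(1938, 427.9, -333.5, 'diam', 53.5, 'zmed', np.float64(0.1074))
t 13.75 p [ 0.3689 -0.3269  0.1948] q [-0.95  0.39  1.79  0.    0.97  0.62] F [ 0.5 -0.5 -1.3] w 0.0584
rotvec err [-0.0023 -0.0009  0.004 ]
```

View pics/w9.png

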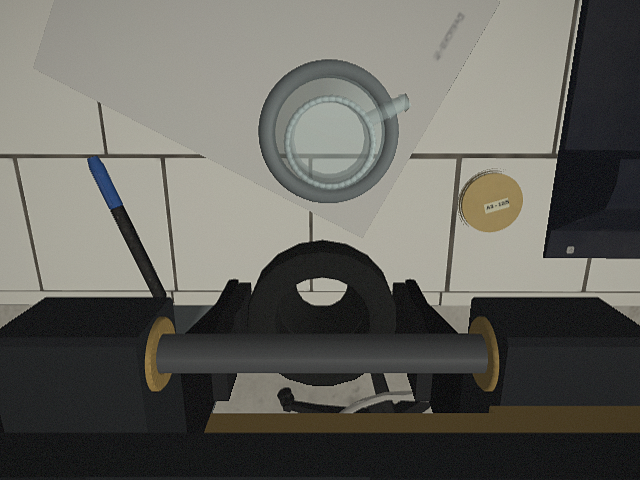

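Request:
{"api": "jog_arm", "payload": {
  "series": [
    [6, 0, 35, 0, 0, 0, 1],
    [6, 20, 59, 0, 0, 0, 1],
    [6, 32, 59, 0, 0, 0, 1],
    [6, 35, 59, 0, 0, 0, 1],
    [6, 35, 59, 0, 0, 0, 1],
    [6, 35, 59, 0, 0, 0, 1]
  ]
}}

```text
time: 14.5
position: [0.428, -0.3357, 0.1616]
tool_rot: [0.5, -0.5, 0.5, -0.5]
ft_force: [0.2, 0.1, -0.9]
grip_width: 0.0584
```

```bash
python3 - <<'E'
from h import *
w=cam("wrist");cv2.imwrite("pics/w10.png",w["img"][:,:,::-1])
P=cloud(w);print(circ(P,.428,-.333,.03,.104,.113));st()
E
```

```text
(1318, 428.1, -333.6, 'diam', 53.5, 'zmed', np.float64(0.1075))
t 14.55 p [ 0.4281 -0.3358  0.1617] q [-0.87  0.5   1.7  -0.    0.94  0.7 ] F [-0.7  1.   0.2] w 0.0586
rotvec err [ 0.0006  0.0008 -0.0007]
```

View pics/w10.png

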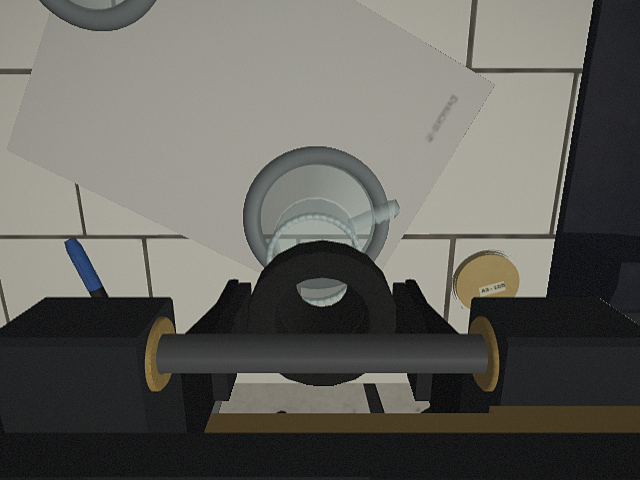

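Request:
{"api": "jog_arm", "payload": {
  "series": [
    [-3, 8, 0, 0, 0, 0, 1],
    [-3, 22, 0, 0, 0, 0, 1],
    [-3, 34, 0, 0, 0, 0, 1],
    [-3, 42, 0, 0, 0, 0, 1],
    [-3, 46, 0, 0, 0, 0, 1],
    [-3, 49, 0, 0, 0, 0, 1],
    [-3, 51, 0, 0, 0, 0, 1],
    [-3, 52, 0, 0, 0, 0, 1],
    [-3, 52, 0, 0, 0, 0, 1]
  ]
}}

```text
time: 15.68
position: [0.4284, -0.3326, 0.1092]
tool_rot: [0.5, -0.5, 0.5, -0.5]
ft_force: [-0.4, 1.1, -0.7]
grip_width: 0.0582
```

Request:
{"api": "jog_arm", "payload": {
  "series": [
    [0, 1, 0, 0, 0, 0, 1],
    [0, 1.5, 0, 0, 0, 0, 1],
    [0, 2, 0, 0, 0, 0, 1],
    [0, 2, 0, 0, 0, 0, 1]
  ]
}}

```text
time: 16.18
position: [0.4284, -0.3326, 0.1077]
tool_rot: [0.5, -0.5, 0.5, -0.5]
ft_force: [-0.6, 1.5, 5.4]
grip_width: 0.0588
```

Request:
{"api": "jog_arm", "payload": {
  "series": [
    [0, 1, 0, 0, 0, 0, 1],
    [0, 1, 0, 0, 0, 0, 1],
    [0, 0.5, 0, 0, 0, 0, -0.6],
    [0, 0, 0, 0, 0, 0, -0.6],
    [0, 0, 0, 0, 0, 0, -0.6],
    [0, -10, 0, 0, 0, 0, -0.6],
    [0, -40, 0, 0, 0, 0, -0.6],
    [0, -80, -30, 0, 0, 0, -0.6],
    [0, -95, -55, 0, 0, 0, -0.6],
    [0, -95, -55, 0, 0, 0, -0.6],
    [0, -95, -55, 0, 0, 0, -0.6]
  ]
}}

```text
time: 17.55
position: [0.3737, -0.3327, 0.202]
tool_rot: [0.5, -0.5, 0.5, -0.5]
ft_force: [0.5, -0.0, -0.7]
grip_width: 0.0697
```

```bash
python3 - <<'E'
from h import *
w=cam("wrist");cv2.imwrite("pics/w11.png",w["img"][:,:,::-1])
P=cloud(w);print(circ(P,.428,-.333,.04,.118,.13),circ(P,.428,-.333,.06,.02,.03));st()
E
```

```text
(5213, 428.7, -334.4, 'diam', 57.8, 'zmed', np.float64(0.1238)) (4995, 427.9, -333.3, 'diam', 108.1, 'zmed', np.float64(0.0257))
t 17.6 p [ 0.3738 -0.3325  0.2017] q [-0.95  0.39  1.76  0.    0.99  0.62] F [-0.   0.4 -0.2] w 0.0699
rotvec err [0.0001 0.0001 0.0004]
```

View pics/w11.png

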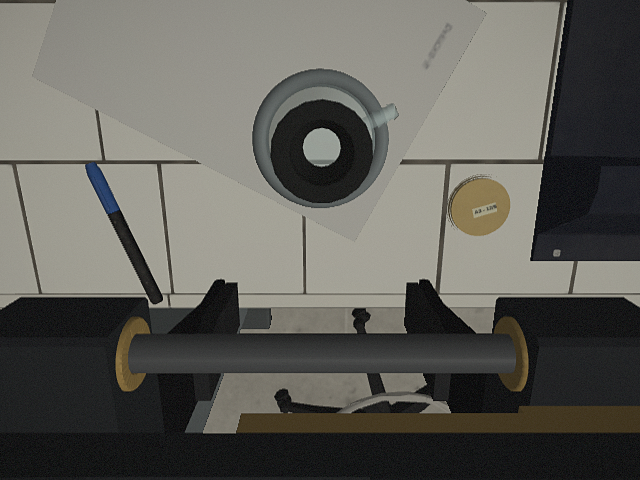

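Request:
{"api": "jog_arm", "payload": {
  "series": [
    [-330, 0, 75, 0, 0, 0, -0.4],
    [-330, 0, 75, 0, 0, 0, -0.4],
    [-330, 0, 75, 0, 0, 0, -0.4],
    [-330, 0, 75, 0, 0, 0, -0.4],
    [-330, 0, 75, 0, 0, 0, -0.4],
    [-632, 0, 126, 0, 0, 0, -0.4],
    [-632, 0, 126, 0, 0, 0, -0.4],
    [-632, 0, 126, 0, 0, 0, -0.4],
    [-632, 0, 126, 0, 0, 0, -0.4],
    [-632, 0, 126, 0, 0, 0, -0.4],
    [-632, 0, 126, 0, 0, 0, -0.4],
    [-632, 0, 126, 0, 0, 0, -0.4],
    [-632, 0, 126, 0, 0, 0, -0.4],
    [-632, 0, 126, 0, 0, 0, -0.4]
  ]
}}

```text
time: 19.35
position: [0.4993, 0.2977, 0.2019]
tool_rot: [-0.5, 0.501, -0.501, 0.499]
ft_force: [0.6, -0.0, -0.0]
grip_width: 0.0608
```

```bash
python3 - <<'E'
from h import *
w=cam("wrist");cv2.imwrite("pics/w12.png",w["img"][:,:,::-1])
P=cloud(w);print(circ(P,.56,.30,.04,.036,.048),circ(P,.45,.291,.06,.042,.053),circ(P,.6,.135,.04,.04,.05));st()
E
```

```text
(624, 561.2, 300.0, 'diam', 35.8, 'zmed', np.float64(0.0416)) (1028, 450.5, 291.3, 'diam', 56.6, 'zmed', np.float64(0.0468)) (1207, 600.6, 132.4, 'diam', 47.2, 'zmed', np.float64(0.0439))
t 19.4 p [0.4995 0.2979 0.2021] q [ 0.35  0.49  1.57 -0.    1.08  1.92] F [ 0.4  0.1 -0.8] w 0.061
rotvec err [-0.0005  0.0024 -0.0004]
```

View pics/w12.png

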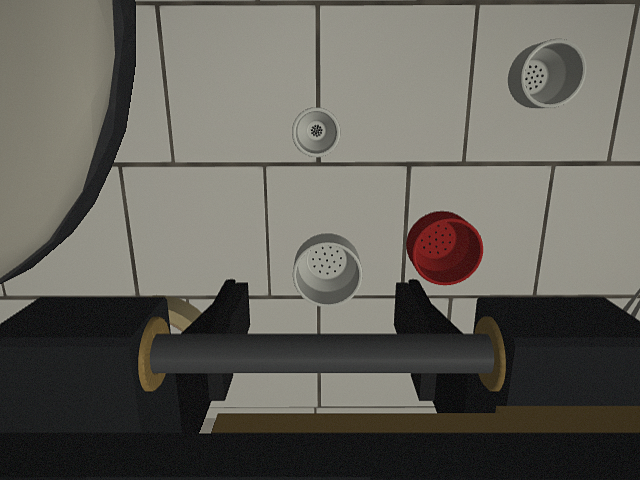

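```bash
python3 - <<'E'
from h import *
w=cam("wrist");P=cloud(w)
for v in range(10,280,45): print([P[v,u].round(3).tolist() for u in (20,80,110,125)])
E
```

```text
[[0.638, 0.485, 0.068], [0.64, 0.452, 0.058], [0.643, 0.441, 0.04], [0.645, 0.435, 0.03]]
[[0.612, 0.491, 0.068], [0.613, 0.457, 0.057], [0.614, 0.444, 0.043], [0.616, 0.439, 0.03]]
[[0.584, 0.497, 0.067], [0.584, 0.463, 0.056], [0.584, 0.451, 0.037], [0.585, 0.447, 0.021]]
[[0.554, 0.504, 0.065], [0.553, 0.47, 0.053], [0.551, 0.459, 0.031], [0.549, 0.461, -0.0]]
[[0.523, 0.511, 0.064], [0.518, 0.482, 0.041], [0.511, 0.48, -0.001], [0.511, 0.467, -0.001]]
[[0.487, 0.523, 0.057], [0.47, 0.511, 0.001], [0.47, 0.485, 0.0], [0.47, 0.472, 0.001]]
```

Request:
{"api": "jog_arm", "payload": {
  "series": [
    [-3, 30, 50, 0, 0, 0, -0.4],
    [-3, 80, 62, 0, 0, 0, -0.4],
    [-3, 130, 62, 0, 0, 0, -0.4],
    [-3, 165, 62, 0, 0, 0, -0.4],
    [-3, 178, 62, 0, 0, 0, -0.4],
    [-3, 180, 62, 0, 0, 0, -0.4],
    [-3, 180, 62, 0, 0, 0, -0.4]
  ]
}}

```text
time: 20.32
position: [0.5627, 0.3027, 0.0236]
tool_rot: [-0.499, 0.5, -0.501, 0.501]
ft_force: [-0.9, 0.3, 0.3]
grip_width: 0.061
```

```bash
python3 - <<'E'
from h import *
st();w=cam("wrist");cv2.imwrite("pics/w13.png",w["img"][:,:,::-1])
P=cloud(w);print(circ(P,.56,.30,.04,.036,.048))
E
```

```text
t 20.32 p [0.5627 0.3027 0.0236] q [0.32 0.8  1.53 0.   0.81 1.89] F [-0.9  0.3  0.3] w 0.061
rotvec err [0.0028 0.0004 0.001 ]
(2560, 574.3, 300.0, 'diam', 74.6, 'zmed', np.float64(0.0414))
```

View pics/w13.png

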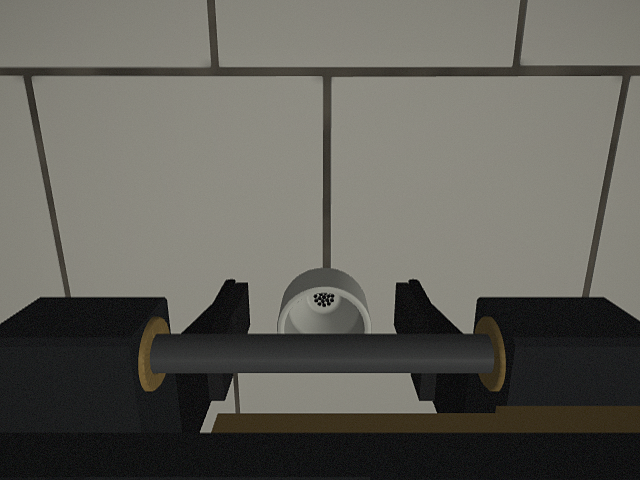

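Request:
{"api": "jog_arm", "payload": {
  "grip_force": 12,
  "series": [
    [2, 2.5, -1, 0, 0, 0, -0.4],
    [2, 2.5, -1, 0, 0, 0, -0.4],
    [2, 2.5, -1, 0, 0, 0, -0.4]
  ]
}}

```text
time: 20.75
position: [0.5606, 0.3005, 0.0199]
tool_rot: [0.5, -0.5, 0.5, -0.5]
ft_force: [-0.7, 0.7, -0.6]
grip_width: 0.0608
```

Request:
{"api": "jog_arm", "payload": {
  "series": [
    [0, 0, 0, 0, 0, 0, 1],
    [0, 0, 0, 0, 0, 0, 1],
    [0, 0, 0, 0, 0, 0, 1],
    [0, 0, 0, 0, 0, 0, 1],
    [0, 0, 0, 0, 0, 0, 1]
  ]
}}

```text
time: 21.38
position: [0.5604, 0.3004, 0.0195]
tool_rot: [-0.5, 0.5, -0.5, 0.5]
ft_force: [0.1, -0.4, -1.1]
grip_width: 0.0352
```

Request:
{"api": "jog_arm", "payload": {
  "series": [
    [0, -10, 0, 0, 0, 0, 1],
    [0, -50, 0, 0, 0, 0, 1],
    [0, -110, 0, 0, 0, 0, 1],
    [0, -170, 0, 0, 0, 0, 1],
    [100, -190, 0, 0, 0, 0, 1],
    [495, -190, -18, 0, 0, 0, 1],
    [495, -190, -18, 0, 0, 0, 1],
    [495, -190, -18, 0, 0, 0, 1],
    [495, -190, -18, 0, 0, 0, 1],
    [495, -190, -18, 0, 0, 0, 1],
    [495, -190, -18, 0, 0, 0, 1],
    [495, -190, -18, 0, 0, 0, 1],
    [495, -190, -18, 0, 0, 0, 1],
    [495, -190, -18, 0, 0, 0, 1]
  ]
}}

```text
time: 23.12
position: [0.5419, -0.1944, 0.2098]
tool_rot: [-0.5, 0.501, -0.5, 0.5]
ft_force: [-0.4, 0.4, 0.0]
grip_width: 0.0357
```

```bash
python3 - <<'E'
from h import *
st();w=cam("wrist");cv2.imwrite("pics/w14.png",w["img"][:,:,::-1])
P=cloud(w);print(circ(P,.602,-.195,.035,.108,.118));st()
E
```

```text
t 23.12 p [ 0.5419 -0.1944  0.2098] q [-0.54  0.48  1.57  0.    1.09  1.03] F [-0.4  0.4  0. ] w 0.0357
rotvec err [-0.0003  0.0013  0.0008]
(3611, 601.9, -195.2, 'diam', 47.9, 'zmed', np.float64(0.1138))
t 23.18 p [ 0.5419 -0.1935  0.2097] q [-0.54  0.48  1.57  0.    1.09  1.03] F [ 0.4  0.2 -0.6] w 0.0354
rotvec err [-0.0005 -0.0003  0.0008]
```

View pics/w14.png

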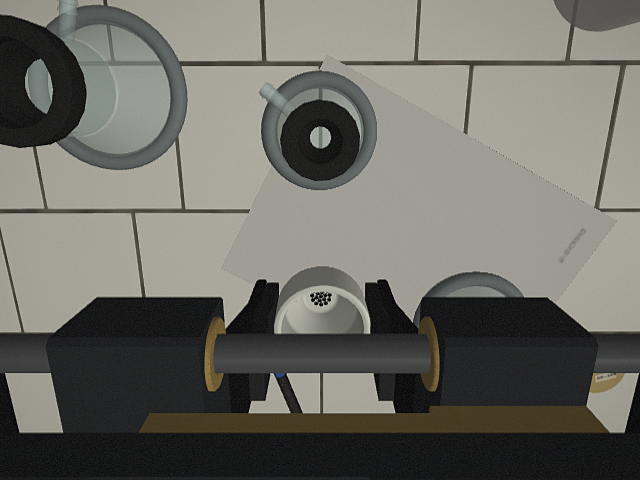

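```bash
python3 - <<'E'
from h import *
w=cam("wrist");P=cloud(w);o,_=st();p=o["position"]
for v in range(262,333,6):
    g=w["img"][v].min(-1); u=[k for k in range(265,380) if P[v,k,2]>.19 and g[k]>70]
    if u: print(v,u[0],u[-1],P[v,u[len(u)//2]].round(4),P[v,u[0]].round(4),P[v,u[-1]].round(4))
# fit rim circle
q=P[255:333,268:378].reshape(-1,3); q=q[(q[:,2]>p[2]+.0185)&(q[:,2]<p[2]+.03)]
x,y=q[:,0],q[:,1]; print(len(q),y.min(),y.max(),x.max())
from scipy.optimize import least_squares
# outer wall: points on outer cylinder below rim
print(proj(w,p+[0,0,.0225]),proj(w,p+[0.0,.018,.0225]),proj(w,p+[0.0,-.018,.0225]))
E
```

```text
t 23.23 p [ 0.5421 -0.193   0.2097] q [-0.54  0.48  1.57  0.    1.09  1.03] F [-0.4  0.7 -0.9] w 0.0357
rotvec err [-0.0005 -0.0012  0.0007]
262 316 316 [ 0.6206 -0.1958  0.3719] [ 0.6206 -0.1958  0.3719] [ 0.6206 -0.1958  0.3719]
268 306 353 [ 0.5607 -0.1957  0.216 ] [ 0.5597 -0.1893  0.2134] [ 0.6206 -0.1958  0.3719]
274 295 347 [ 0.5605 -0.1953  0.2219] [ 0.5571 -0.1849  0.2133] [ 0.5574 -0.2056  0.214 ]
280 266 377 [ 0.5609 -0.1953  0.2286] [ 0.5538 -0.1729  0.2116] [ 0.5539 -0.218   0.2117]
286 284 364 [ 0.5602 -0.1957  0.2325] [ 0.5526 -0.1805  0.215 ] [ 0.6206 -0.1958  0.3719]
292 280 362 [ 0.5442 -0.1944  0.2021] [ 0.5502 -0.1789  0.2153] [ 0.5496 -0.2118  0.214 ]
298 279 364 [ 0.5411 -0.1952  0.2015] [ 0.5502 -0.179   0.221 ] [ 0.5493 -0.2121  0.219 ]
304 278 365 [ 0.5386 -0.1965  0.2023] [ 0.5505 -0.1792  0.2268] [ 0.5506 -0.2117  0.2271]
310 277 367 [ 0.536  -0.1957  0.2027] [ 0.5501 -0.1793  0.231 ] [ 0.5498 -0.2122  0.2303]
316 276 369 [ 0.5338 -0.1961  0.2043] [ 0.5484 -0.179   0.2325] [ 0.5477 -0.2129  0.231 ]
322 275 370 [ 0.5326 -0.1961  0.2074] [ 0.5466 -0.1787  0.2335] [ 0.5463 -0.2131  0.2329]
328 274 369 [ 0.5312 -0.1957  0.21  ] [ 0.5436 -0.1781  0.2326] [ 0.5439 -0.2128  0.233 ]
1830 -0.21593979998872853 -0.1758327634555828 0.5611187232847974
[314.83492355 331.3575252 ] [265.86604889 331.31320474] [363.82368417 331.40186365]
```

Request:
{"api": "jog_arm", "payload": {
  "series": [
    [0, 10, 40, 0, 0, 0, 1],
    [0, 40, 59, 0, 0, 0, 1],
    [0, 60, 59, 0, 0, 0, 1],
    [0, 67, 59, 0, 0, 0, 1],
    [0, 67, 59, 0, 0, 0, 1],
    [0, 67, 59, 0, 0, 0, 1]
  ]
}}

```text
time: 23.98
position: [0.6019, -0.1945, 0.1437]
tool_rot: [0.5, -0.499, 0.501, -0.5]
ft_force: [-0.1, -0.2, -0.5]
grip_width: 0.0356
```

```bash
cat >> h.py <<'E'
def inhand(w,rtop,rows=(318,324,330),c0=322):
    P=cloud(w)
    out=[]
    for v in rows:
        g=w["img"][v].astype(int).min(-1); 
        L=c0
        while L>150 and (g[L]>75): L-=1
        Rr=c0
        while Rr<500 and (g[Rr]>75): Rr+=1
        out.append((v,L+1,Rr-1,P[v,L+2].round(4),P[v,Rr-2].round(4),((P[v,L+2,1]+P[v,Rr-2,1])/2).round(4)))
    return out
E
python3 - <<'E'
from h import *
o,_=st();w=cam("wrist");cv2.imwrite("pics/w15.png",w["img"][:,:,::-1]);crop(w,240,230,400,350,5,"pics/w15c.png")
P=cloud(w);print(circ(P,.602,-.195,.03,.108,.118));st()
for r in inhand(w,0):print(r)
q=P[255:333,268:378].reshape(-1,3);p=o["position"];q=q[(q[:,2]>p[2]+.0)&(q[:,2]<p[2]+.03)];print(np.percentile(q[:,0],[99,99.8]))
# collar edges left/right
for v in (262,268,274,280,286,292):
    z=P[v,:,2]; u=[k for k in range(240,400) if .108<z[k]<.118]; 
    if u: print(v,u[0],u[-1],P[v,u[0]].round(4),P[v,u[-1]].round(4))
E
```

```text
t 23.98 p [ 0.6019 -0.1945  0.1437] q [-0.49  0.63  1.49  0.    1.02  1.08] F [-0.1 -0.2 -0.5] w 0.0356
rotvec err [ 0.0017 -0.0003 -0.0009]
(2993, 602.7, -195.0, 'diam', 47.6, 'zmed', np.float64(0.1136))
t 24.02 p [ 0.6019 -0.1947  0.1438] q [-0.49  0.63  1.49  0.    1.02  1.08] F [0.5 0.2 0.1] w 0.0353
rotvec err [ 0.0019 -0.     -0.001 ]
(318, 275, 360, array([ 0.6081, -0.1801,  0.1676]), array([ 0.6009, -0.2113,  0.1537]), np.float64(-0.1957))
(324, 274, 361, array([ 0.6046, -0.1794,  0.1654]), array([ 0.6009, -0.2113,  0.1587]), np.float64(-0.1953))
(330, 274, 361, array([ 0.6027, -0.1794,  0.1665]), array([ 0.5994, -0.2112,  0.1605]), np.float64(-0.1953))
[0.62079579 0.62104367]
262 273 365 [ 0.6092 -0.1729  0.1118] [ 0.609  -0.2176  0.1115]
268 272 367 [ 0.6068 -0.1726  0.1137] [ 0.6066 -0.2185  0.1131]
274 270 367 [ 0.603  -0.1712  0.1119] [ 0.6029 -0.2187  0.1118]
280 271 366 [ 0.5995 -0.1715  0.1112] [ 0.6007 -0.2181  0.1141]
286 279 364 [ 0.5974 -0.1757  0.1138] [ 0.5974 -0.2172  0.1138]
292 279 363 [ 0.5943 -0.1756  0.1139] [ 0.5945 -0.2167  0.1144]
```

View pics/w15c.png

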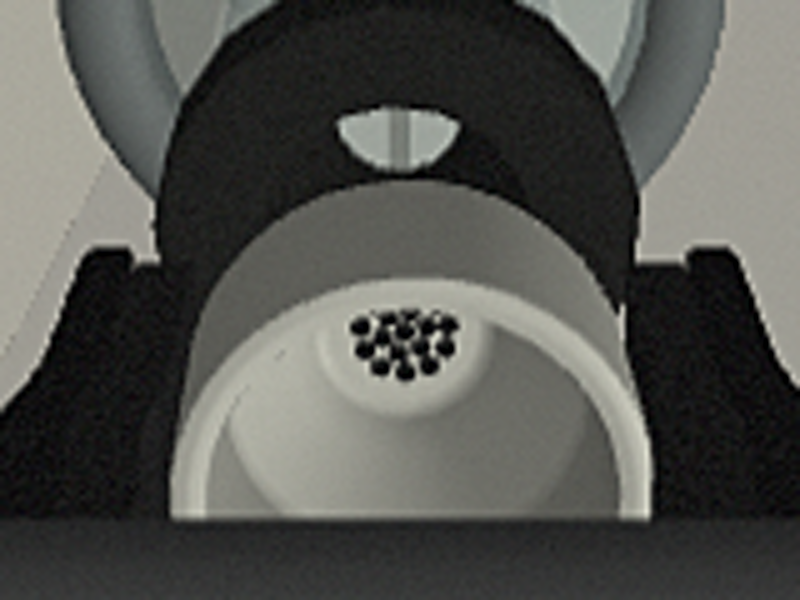

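Request:
{"api": "jog_arm", "payload": {
  "series": [
    [-1, 6, -0.5, 0, 0, 0, 1],
    [-1, 12, -0.5, 0, 0, 0, 1],
    [-1, 17, -0.5, 0, 0, 0, 1],
    [-1, 20, -0.5, 0, 0, 0, 1],
    [-1, 22, -0.5, 0, 0, 0, 1],
    [-1, 23.5, -0.5, 0, 0, 0, 1],
    [-1, 24.5, -0.5, 0, 0, 0, 1],
    [-1, 25, -0.5, 0, 0, 0, 1],
    [-1, 25, -0.5, 0, 0, 0, 1]
  ]
}}

```text
time: 25.15
position: [0.6009, -0.1936, 0.1176]
tool_rot: [0.5, -0.5, 0.5, -0.5]
ft_force: [-0.1, -0.3, -1.3]
grip_width: 0.0355
```

Request:
{"api": "jog_arm", "payload": {
  "series": [
    [0, 0.5, 0, 0, 0, 0, 1],
    [0, 1, 0, 0, 0, 0, 1],
    [0, 1, 0, 0, 0, 0, 1]
  ]
}}

```text
time: 25.52
position: [0.6009, -0.1936, 0.1166]
tool_rot: [0.5, -0.5, 0.5, -0.5]
ft_force: [0.7, 0.1, -0.2]
grip_width: 0.0353
```

Request:
{"api": "jog_arm", "payload": {
  "series": [
    [0, 0.5, 0, 0, 0, 0, 1],
    [0, 1, 0, 0, 0, 0, 1],
    [0, 1, 0, 0, 0, 0, 1]
  ]
}}

```text
time: 25.9
position: [0.6011, -0.1936, 0.116]
tool_rot: [0.5, -0.5, 0.5, -0.5]
ft_force: [-0.0, 0.7, 2.6]
grip_width: 0.0351
```

Contact at 2.6 N at the expected height; releasing and lifting.

Request:
{"api": "jog_arm", "payload": {
  "series": [
    [0, 0, 0, 0, 0, 0, -0.1],
    [0, 0, 0, 0, 0, 0, -0.1],
    [0, 0, 0, 0, 0, 0, -0.1],
    [0, -6, 0, 0, 0, 0, -0.1],
    [0, -30, 0, 0, 0, 0, -0.1],
    [0, -70, -25, 0, 0, 0, -0.3],
    [0, -95, -60, 0, 0, 0, -0.4],
    [0, -95, -60, 0, 0, 0, -0.5],
    [0, -95, -60, 0, 0, 0, -0.5]
  ]
}}

```text
time: 27.02
position: [0.5413, -0.1938, 0.2107]
tool_rot: [0.5, -0.5, 0.5, -0.5]
ft_force: [0.5, -0.1, 0.6]
grip_width: 0.0643
```

```bash
python3 - <<'E'
from h import *
o,_=st();w=cam("wrist");crop(w,240,60,400,220,5,"pics/w16c.png")
P=cloud(w);print("cruc rim",circ(P,.602,-.195,.025,.130,.15),"collar",circ(P,.602,-.195,.035,.108,.119));st()
E
```

```text
t 27.02 p [ 0.5413 -0.1938  0.2107] q [-0.54  0.47  1.57  0.    1.09  1.03] F [ 0.5 -0.1  0.6] w 0.0643
rotvec err [ 0.0011  0.0005 -0.0004]
cruc rim (1219, 602.1, -195.3, 'diam', 36.1, 'zmed', np.float64(0.138)) collar (3265, 601.9, -195.1, 'diam', 47.8, 'zmed', np.float64(0.1137))
t 27.07 p [ 0.5413 -0.1936  0.2102] q [-0.54  0.47  1.57  0.    1.09  1.03] F [-0.  -0.1 -0.1] w 0.0644
rotvec err [0.0002 0.0002 0.0001]
```

View pics/w16c.png

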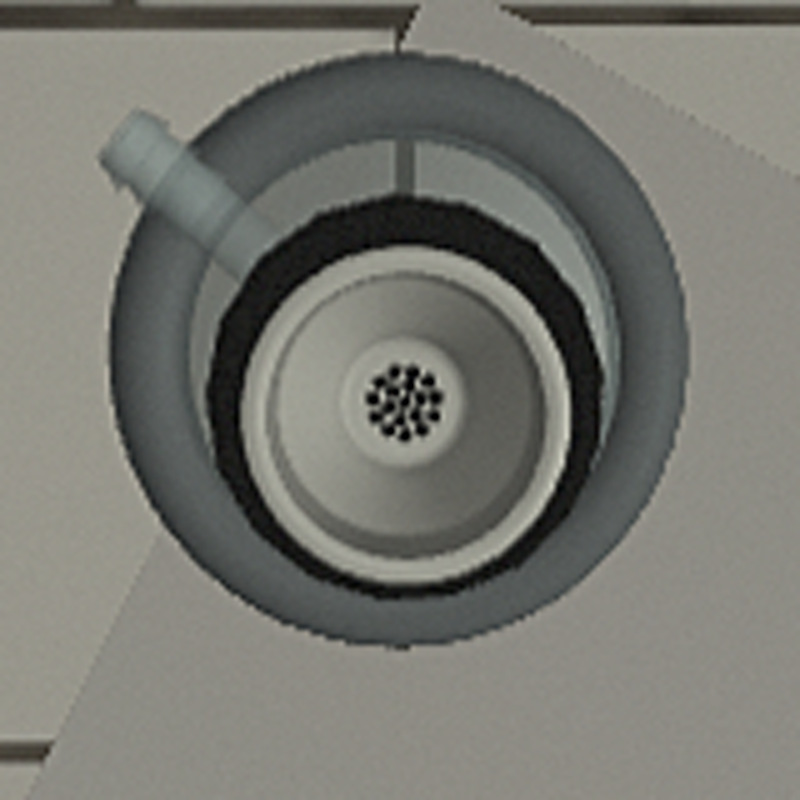

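Request:
{"api": "jog_arm", "payload": {
  "series": [
    [-327, 0, 0, 0, 0, 0, -0.5],
    [-327, 0, 0, 0, 0, 0, -0.5],
    [-327, 0, 0, 0, 0, 0, -0.5],
    [-327, 0, 0, 0, 0, 0, -0.5],
    [-327, 0, 0, 0, 0, 0, -0.5],
    [-327, 0, 0, 0, 0, 0, -0.5],
    [-327, 0, 0, 0, 0, 0, -0.5],
    [-327, 0, 0, 0, 0, 0, -0.5]
  ]
}}

```text
time: 28.08
position: [0.5412, 0.1321, 0.21]
tool_rot: [-0.5, 0.5, -0.5, 0.499]
ft_force: [0.1, 0.3, -1.2]
grip_width: 0.0658
```

```bash
python3 - <<'E'
from h import *
o,_=st();w=cam("wrist");cv2.imwrite("pics/w17.png",w["img"][:,:,::-1])
P=cloud(w);print("cM",circ(P,.60,.133,.035,.040,.05));st()
E
```

```text
t 28.07 p [0.5412 0.1321 0.21  ] q [ 0.04  0.45  1.62 -0.    1.07  1.61] F [ 0.1  0.3 -1.2] w 0.0658
rotvec err [-0.0008  0.0015 -0.0007]
cM (770, 601.1, 132.4, 'diam', 45.9, 'zmed', np.float64(0.0446))
t 28.12 p [0.5412 0.1318 0.2102] q [ 0.04  0.45  1.62 -0.    1.07  1.61] F [0.  0.  0.6] w 0.0652
rotvec err [-0.0005  0.0022 -0.0005]
```

View pics/w17.png

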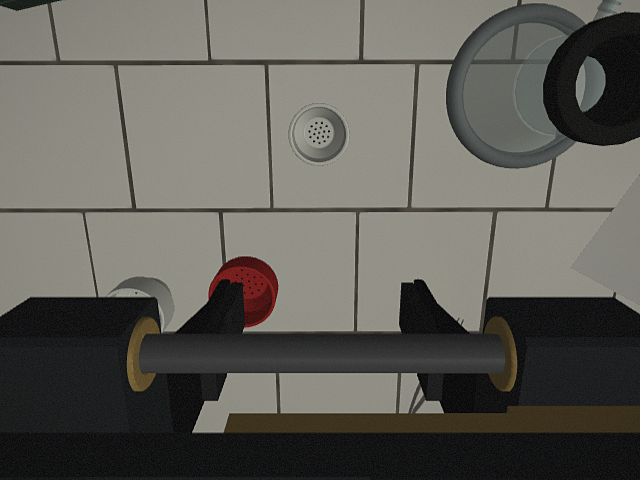

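Request:
{"api": "jog_arm", "payload": {
  "series": [
    [-1.5, 30, 50, 0, 0, 0, -0.5],
    [-1.5, 85, 59.5, 0, 0, 0, -0.5],
    [-1.5, 140, 59.5, 0, 0, 0, -0.5],
    [-1.5, 175, 59.5, 0, 0, 0, -0.5],
    [-1.5, 187, 59.5, 0, 0, 0, -0.5],
    [-1.5, 189, 59.5, 0, 0, 0, -0.5],
    [-1.5, 189, 59.5, 0, 0, 0, -0.5],
    [-1.5, 189, 59.5, 0, 0, 0, -0.5]
  ]
}}

```text
time: 29.12
position: [0.6017, 0.1349, 0.0233]
tool_rot: [0.499, -0.499, 0.501, -0.501]
ft_force: [-0.3, -0.4, -1.0]
grip_width: 0.0654
```

Request:
{"api": "jog_arm", "payload": {
  "series": [
    [1, 2, -0.5, 0, 0, 0, -0.5],
    [1, 2, -0.5, 0, 0, 0, -0.5],
    [1, 2, -0.5, 0, 0, 0, 1],
    [1, 2, -0.5, 0, 0, 0, 1],
    [1, 2, -0.5, 0, 0, 0, 1],
    [1, 2, -0.5, 0, 0, 0, 1],
    [1, 2, -0.5, 0, 0, 0, 1]
  ]
}}

```text
time: 30.0
position: [0.5999, 0.134, 0.0195]
tool_rot: [-0.5, 0.5, -0.5, 0.5]
ft_force: [0.6, 0.0, -0.1]
grip_width: 0.0456
```

Request:
{"api": "jog_arm", "payload": {
  "series": [
    [0, -10, 0, 0, 0, 0, 1],
    [0, -50, 0, 0, 0, 0, 1],
    [0, -110, 0, 0, 0, 0, 1],
    [0, -165, -30, 0, 0, 0, 1],
    [0, -195, -80, 0, 0, 0, 1],
    [467, -195, -232, 0, 0, 0, 1],
    [467, -195, -232, 0, 0, 0, 1],
    [467, -195, -232, 0, 0, 0, 1],
    [467, -195, -232, 0, 0, 0, 1],
    [467, -195, -232, 0, 0, 0, 1],
    [467, -195, -232, 0, 0, 0, 1],
    [467, -195, -232, 0, 0, 0, 1],
    [467, -195, -232, 0, 0, 0, 1],
    [467, -195, -232, 0, 0, 0, 1],
    [467, -195, -232, 0, 0, 0, 1],
    [467, -195, -232, 0, 0, 0, 1]
  ]
}}

```text
time: 32.0
position: [0.368, -0.3314, 0.2147]
tool_rot: [-0.5, 0.5, -0.499, 0.501]
ft_force: [0.2, 0.0, -0.3]
grip_width: 0.0456
```

```bash
python3 - <<'E'
from h import *
o,_=st();w=cam("wrist");cv2.imwrite("pics/w18.png",w["img"][:,:,::-1])
P=cloud(w);print("med collar",circ(P,.428,-.334,.04,.118,.128));st()
E
```

```text
t 32.0 p [ 0.368  -0.3314  0.2147] q [-0.96  0.37  1.76  0.    1.02  0.61] F [ 0.2  0.  -0.3] w 0.0456
rotvec err [-0.0003 -0.0015  0.0008]
med collar (4812, 428.6, -334.3, 'diam', 57.9, 'zmed', np.float64(0.1238))
t 32.05 p [ 0.3681 -0.3314  0.2147] q [-0.96  0.37  1.76  0.    1.02  0.61] F [-0.3  0.3 -0.9] w 0.0457
rotvec err [-0.0002 -0.0019  0.0006]
```

View pics/w18.png

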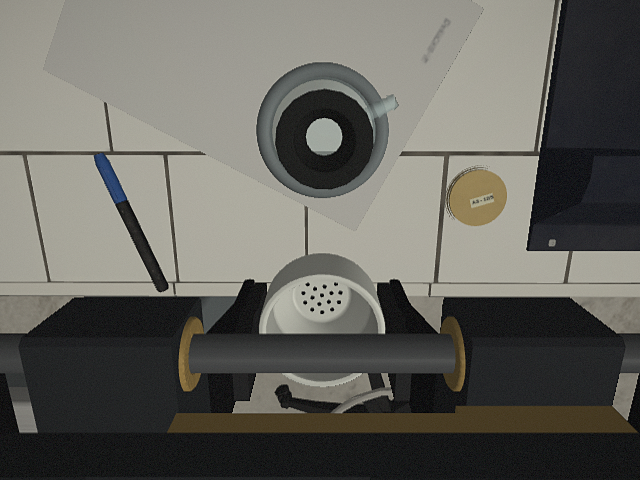

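Request:
{"api": "jog_arm", "payload": {
  "series": [
    [1.5, 10, 40, 0, 0, 0, 1],
    [1.5, 40, 59.5, 0, 0, 0, 1],
    [1.5, 56, 59.5, 0, 0, 0, 1],
    [1.5, 61, 59.5, 0, 0, 0, 1],
    [1.5, 61, 59.5, 0, 0, 0, 1],
    [1.5, 61, 59.5, 0, 0, 0, 1],
    [1.5, 61, 59.5, 0, 0, 0, 1]
  ]
}}

```text
time: 32.92
position: [0.4275, -0.3349, 0.1543]
tool_rot: [0.5, -0.5, 0.501, -0.5]
ft_force: [0.1, 0.1, -0.7]
grip_width: 0.0454
```

```bash
python3 - <<'E'
from h import *
o,_=st();w=cam("wrist");crop(w,240,210,400,350,5,"pics/w19c.png")
P=cloud(w);print("med collar",circ(P,.428,-.334,.033,.118,.128));st()
q=P[235:333,250:395].reshape(-1,3);p=o["position"];q=q[(q[:,2]>p[2]+.0)&(q[:,2]<p[2]+.03)];print(np.percentile(q[:,0],[99,99.8]))
for v in (255,262,268,274,280): print(v,[P[v,k].round(4).tolist() for k in range(250,400) if .118<P[v,k,2]<.128][::200] )
E
```

```text
t 32.92 p [ 0.4275 -0.3349  0.1543] q [-0.87  0.51  1.71  0.    0.92  0.7 ] F [ 0.1  0.1 -0.7] w 0.0454
rotvec err [ 0.001   0.0004 -0.0012]
med collar (3563, 429.0, -334.4, 'diam', 57.9, 'zmed', np.float64(0.1237))
t 32.98 p [ 0.4275 -0.3349  0.1542] q [-0.87  0.51  1.71  0.    0.92  0.7 ] F [-0.2  0.5  0. ] w 0.0456
rotvec err [ 0.0009  0.0005 -0.001 ]
[0.45180279 0.45200762]
255 [[0.4383, -0.3076, 0.1222]]
262 [[0.4347, -0.3065, 0.1222]]
268 [[0.4321, -0.3066, 0.1237]]
274 [[0.4283, -0.3057, 0.1218]]
280 [[0.4259, -0.3064, 0.1236]]
```

View pics/w19c.png

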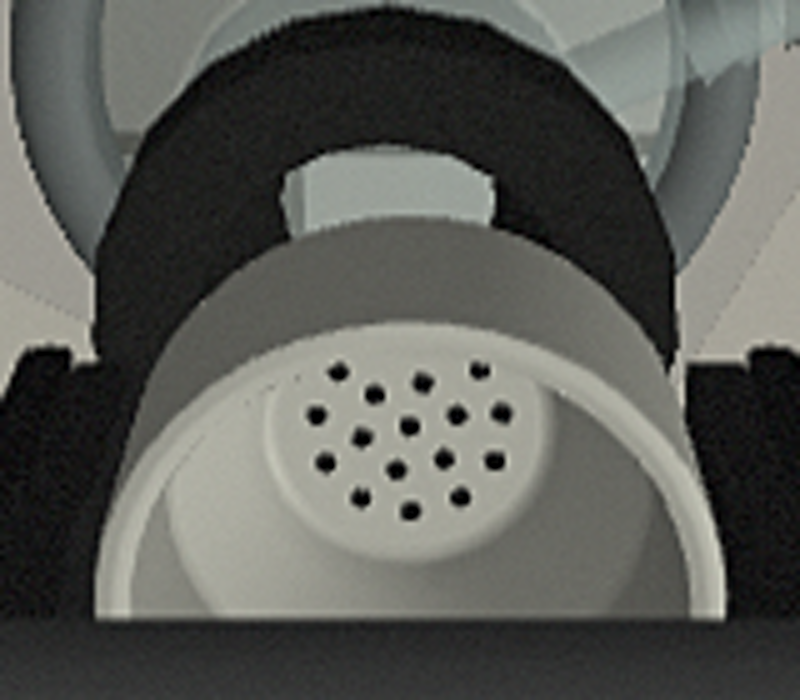

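Request:
{"api": "jog_arm", "payload": {
  "series": [
    [-2, 6, 0, 0, 0, 0, 1],
    [-2, 12, 0, 0, 0, 0, 1],
    [-2, 17, 0, 0, 0, 0, 1],
    [-2, 20, 0, 0, 0, 0, 1],
    [-2, 22, 0, 0, 0, 0, 1],
    [-2, 23.5, 0, 0, 0, 0, 1],
    [-2, 25, 0, 0, 0, 0, 1],
    [-2, 26, 0, 0, 0, 0, 1],
    [-2, 26, 0, 0, 0, 0, 1]
  ]
}}

```text
time: 34.1
position: [0.4273, -0.3325, 0.1276]
tool_rot: [-0.5, 0.5, -0.5, 0.5]
ft_force: [-0.3, -0.4, -0.4]
grip_width: 0.0456
```

Request:
{"api": "jog_arm", "payload": {
  "series": [
    [0, 0.5, 0, 0, 0, 0, 1],
    [0, 1, 0, 0, 0, 0, 1],
    [0, 1, 0, 0, 0, 0, 1]
  ]
}}

```text
time: 34.48
position: [0.4274, -0.3326, 0.1266]
tool_rot: [0.5, -0.5, 0.5, -0.5]
ft_force: [-0.5, -0.5, -0.1]
grip_width: 0.0454
```

Request:
{"api": "jog_arm", "payload": {
  "series": [
    [0, 0.5, 0, 0, 0, 0, 1],
    [0, 1, 0, 0, 0, 0, 1],
    [0, 1, 0, 0, 0, 0, 1]
  ]
}}

```text
time: 34.85
position: [0.4275, -0.3327, 0.126]
tool_rot: [0.5, -0.5, 0.5, -0.5]
ft_force: [-0.4, 1.0, 5.0]
grip_width: 0.0458
```

Seated with 5 N. Release and retreat.

Request:
{"api": "jog_arm", "payload": {
  "series": [
    [0, 0, 0, 0, 0, 0, -0.3],
    [0, 0, 0, 0, 0, 0, -0.3],
    [0, 0, 0, 0, 0, 0, -0.3],
    [0, -6, 0, 0, 0, 0, -0.3],
    [0, -30, 0, 0, 0, 0, -0.3],
    [0, -70, -25, 0, 0, 0, -0.5],
    [0, -90, -55, 0, 0, 0, -0.7],
    [0, -90, -55, 0, 0, 0, -0.7],
    [0, -90, -55, 0, 0, 0, -0.7]
  ]
}}

```text
time: 35.98
position: [0.3727, -0.3326, 0.2155]
tool_rot: [0.5, -0.5, 0.5, -0.5]
ft_force: [-0.2, 0.2, 0.1]
grip_width: 0.0733
```

```bash
python3 - <<'E'
from h import *
o,_=st();w=cam("wrist");crop(w,240,60,400,220,5,"pics/w20c.png")
P=cloud(w);print("cruc rim",circ(P,.428,-.334,.028,.147,.16),"collar",circ(P,.428,-.334,.04,.118,.129));st()
E
```

```text
t 35.98 p [ 0.3727 -0.3326  0.2155] q [-0.95  0.37  1.75  0.    1.02  0.62] F [-0.2  0.2  0.1] w 0.0733
rotvec err [ 0.0006  0.0007 -0.0002]
cruc rim (1610, 428.7, -334.4, 'diam', 46.1, 'zmed', np.float64(0.1513)) collar (4728, 428.7, -334.5, 'diam', 58.0, 'zmed', np.float64(0.123))
t 36.02 p [ 0.3727 -0.3325  0.2151] q [-0.95  0.37  1.75  0.    1.02  0.62] F [0.2 0.5 0.9] w 0.0737
rotvec err [0.0001 0.0002 0.0005]
```

View pics/w20c.png

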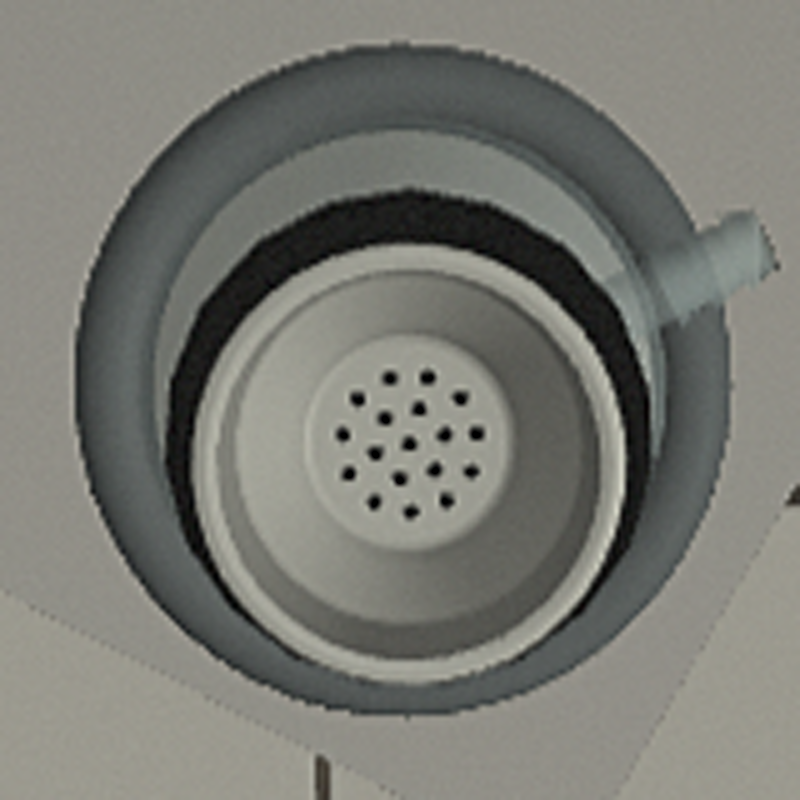

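Request:
{"api": "jog_arm", "payload": {
  "series": [
    [-330, 0, 75, 0, 0, 0, -0.7],
    [-330, 0, 75, 0, 0, 0, -0.7],
    [-330, 0, 75, 0, 0, 0, -0.7],
    [-330, 0, 75, 0, 0, 0, -0.7],
    [-330, 0, 75, 0, 0, 0, -0.7],
    [-330, 0, 75, 0, 0, 0, -0.7],
    [-624, 0, 19, 0, 0, 0, -0.7],
    [-624, 0, 19, 0, 0, 0, -0.7],
    [-624, 0, 19, 0, 0, 0, -0.7],
    [-624, 0, 19, 0, 0, 0, -0.7],
    [-624, 0, 19, 0, 0, 0, -0.7],
    [-624, 0, 19, 0, 0, 0, -0.7],
    [-624, 0, 19, 0, 0, 0, -0.7],
    [-624, 0, 19, 0, 0, 0, -0.7]
  ]
}}

```text
time: 37.78
position: [0.3916, 0.2904, 0.2151]
tool_rot: [-0.5, 0.5, -0.5, 0.499]
ft_force: [-0.3, 0.4, 0.3]
grip_width: 0.074
```

```bash
python3 - <<'E'
from h import *
o,_=st();w=cam("wrist");cv2.imwrite("pics/w21.png",w["img"][:,:,::-1])
P=cloud(w);print("cL",circ(P,.45,.291,.04,.043,.053));st()
E
```

```text
t 37.77 p [0.3916 0.2904 0.2151] q [ 0.41  0.35  1.78 -0.    1.01  1.98] F [-0.3  0.4  0.3] w 0.074
rotvec err [-0.0009  0.0017 -0.0007]
cL (969, 450.3, 291.5, 'diam', 56.1, 'zmed', np.float64(0.0476))
t 37.83 p [0.3918 0.2903 0.2153] q [ 0.41  0.35  1.78 -0.    1.01  1.98] F [1.  0.  0.2] w 0.0739
rotvec err [-0.0007  0.0023 -0.0005]
```

View pics/w21.png

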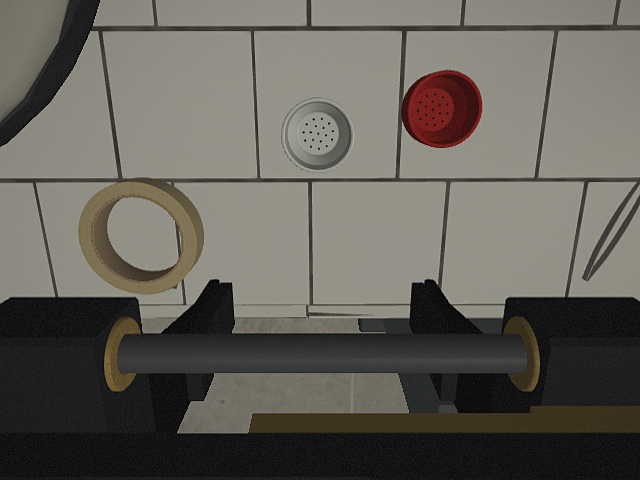

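Request:
{"api": "jog_arm", "payload": {
  "series": [
    [-0.5, 30, 50, 0, 0, 0, -0.7],
    [-0.5, 85, 58.5, 0, 0, 0, -0.7],
    [-0.5, 140, 58.5, 0, 0, 0, -0.7],
    [-0.5, 175, 58.5, 0, 0, 0, -0.7],
    [-0.5, 189, 58.5, 0, 0, 0, -0.7],
    [-0.5, 193, 58.5, 0, 0, 0, -0.7],
    [-0.5, 193, 58.5, 0, 0, 0, -0.7],
    [-0.5, 193, 58.5, 0, 0, 0, -0.7]
  ]
}}

```text
time: 38.83
position: [0.451, 0.2923, 0.0239]
tool_rot: [-0.499, 0.5, -0.5, 0.501]
ft_force: [-0.5, 0.0, -0.5]
grip_width: 0.0739
```

```bash
python3 - <<'E'
from h import *
o,_=st();w=cam("wrist");cv2.imwrite("pics/w22.png",w["img"][:,:,::-1]);st()
E
```

```text
t 38.83 p [0.451  0.2923 0.0239] q [0.37 0.72 1.8  0.   0.62 1.94] F [-0.5  0.  -0.5] w 0.0739
rotvec err [0.0027 0.0002 0.001 ]
t 38.88 p [0.4508 0.2923 0.0239] q [0.37 0.72 1.8  0.   0.62 1.94] F [-0.1 -0.4  1.1] w 0.0738
rotvec err [0.0025 0.0001 0.001 ]
```

View pics/w22.png

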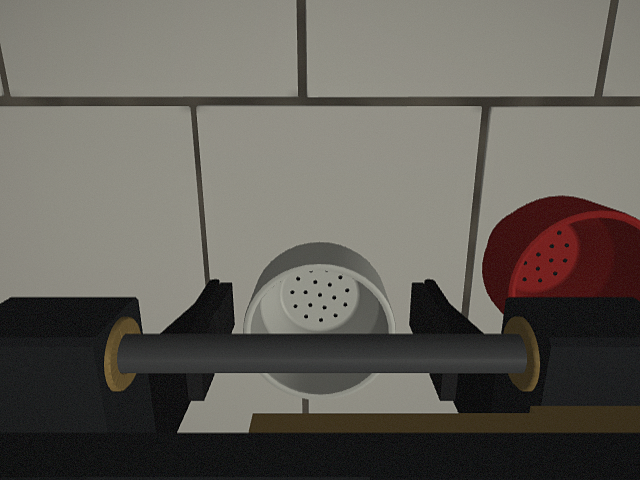

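Request:
{"api": "jog_arm", "payload": {
  "series": [
    [0, 2, -0.5, 0, 0, 0, -0.7],
    [0, 2, -0.5, 0, 0, 0, -0.7],
    [0, 2, -0.5, 0, 0, 0, 1],
    [0, 2, -0.5, 0, 0, 0, 1],
    [0, 2, -0.5, 0, 0, 0, 1],
    [0, 2, -0.5, 0, 0, 0, 1],
    [0, 2, -0.5, 0, 0, 0, 1]
  ]
}}

```text
time: 39.75
position: [0.4495, 0.292, 0.0205]
tool_rot: [-0.5, 0.5, -0.5, 0.5]
ft_force: [0.2, -0.4, -0.5]
grip_width: 0.0555
```

Request:
{"api": "jog_arm", "payload": {
  "series": [
    [0, -10, 0, 0, 0, 0, 1],
    [0, -50, 0, 0, 0, 0, 1],
    [0, -110, 0, 0, 0, 0, 1],
    [0, -170, 0, 0, 0, 0, 1],
    [30, -215, 20, 0, 0, 0, 1],
    [318, -215, 121, 0, 0, 0, 1],
    [318, -215, 121, 0, 0, 0, 1],
    [318, -215, 121, 0, 0, 0, 1],
    [318, -215, 121, 0, 0, 0, 1],
    [318, -215, 121, 0, 0, 0, 1],
    [318, -215, 121, 0, 0, 0, 1],
    [318, -215, 121, 0, 0, 0, 1],
    [318, -215, 121, 0, 0, 0, 1],
    [318, -215, 121, 0, 0, 0, 1]
  ]
}}

```text
time: 41.5
position: [0.5699, -0.0246, 0.2357]
tool_rot: [0.5, -0.5, 0.499, -0.5]
ft_force: [-0.5, 0.0, -0.2]
grip_width: 0.0556
```

```bash
python3 - <<'E'
from h import *
o,_=st();w=cam("wrist");cv2.imwrite("pics/w23.png",w["img"][:,:,::-1])
P=cloud(w);print("L collar",circ(P,.632,-.027,.045,.127,.137));st()
E
```

```text
t 41.5 p [ 0.5699 -0.0246  0.2357] q [-0.24  0.44  1.56  0.    1.15  1.33] F [-0.5  0.  -0.2] w 0.0556
rotvec err [-0.0003 -0.0019  0.0002]
L collar (5366, 633.8, -28.9, 'diam', 67.9, 'zmed', np.float64(0.1318))
t 41.55 p [ 0.57   -0.0248  0.2357] q [-0.24  0.44  1.56  0.    1.15  1.33] F [0.2 0.5 0.1] w 0.056
rotvec err [-0.0001 -0.0017  0.0001]
```

View pics/w23.png

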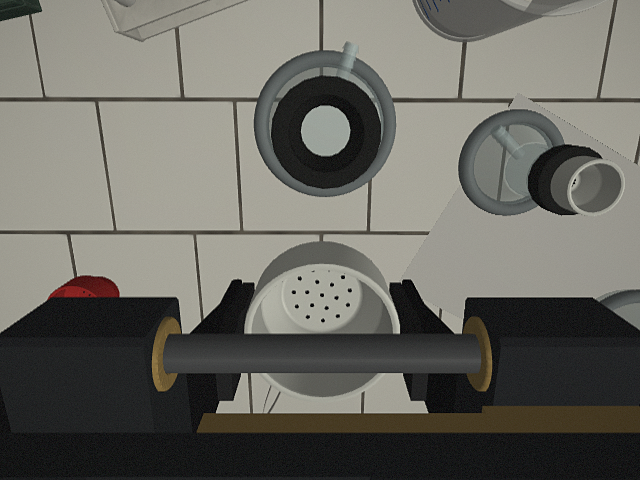

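Request:
{"api": "jog_arm", "payload": {
  "series": [
    [1, 10, 40, 0, 0, 0, 1],
    [1, 40, 62.5, 0, 0, 0, 1],
    [1, 60, 62.5, 0, 0, 0, 1],
    [1, 68, 62.5, 0, 0, 0, 1],
    [1, 68, 62.5, 0, 0, 0, 1],
    [1, 68, 62.5, 0, 0, 0, 1],
    [1, 68, 62.5, 0, 0, 0, 1]
  ]
}}

```text
time: 42.42
position: [0.6334, -0.0272, 0.1687]
tool_rot: [0.5, -0.499, 0.501, -0.5]
ft_force: [0.5, -0.1, -0.5]
grip_width: 0.0558
```

```bash
python3 - <<'E'
from h import *
o,_=st();w=cam("wrist");crop(w,240,210,400,350,5,"pics/w24c.png")
P=cloud(w);print("L collar",circ(P,.633,-.029,.04,.127,.137));st()
q=P[235:333,250:395].reshape(-1,3);p=o["position"];q=q[(q[:,2]>p[2]+.0)&(q[:,2]<p[2]+.03)];print(np.percentile(q[:,0],[99,99.8]))
E
```

```text
t 42.42 p [ 0.6334 -0.0272  0.1687] q [-0.22  0.6   1.46 -0.    1.08  1.35] F [ 0.5 -0.1 -0.5] w 0.0558
rotvec err [ 0.002   0.0002 -0.0005]
L collar (3834, 634.4, -28.9, 'diam', 67.2, 'zmed', np.float64(0.1318))
t 42.48 p [ 0.6333 -0.0272  0.1686] q [-0.22  0.6   1.46  0.    1.08  1.35] F [ 0.1  0.2 -0.6] w 0.0556
rotvec err [ 0.0017  0.0002 -0.0004]
[0.66229747 0.66248372]
```

View pics/w24c.png

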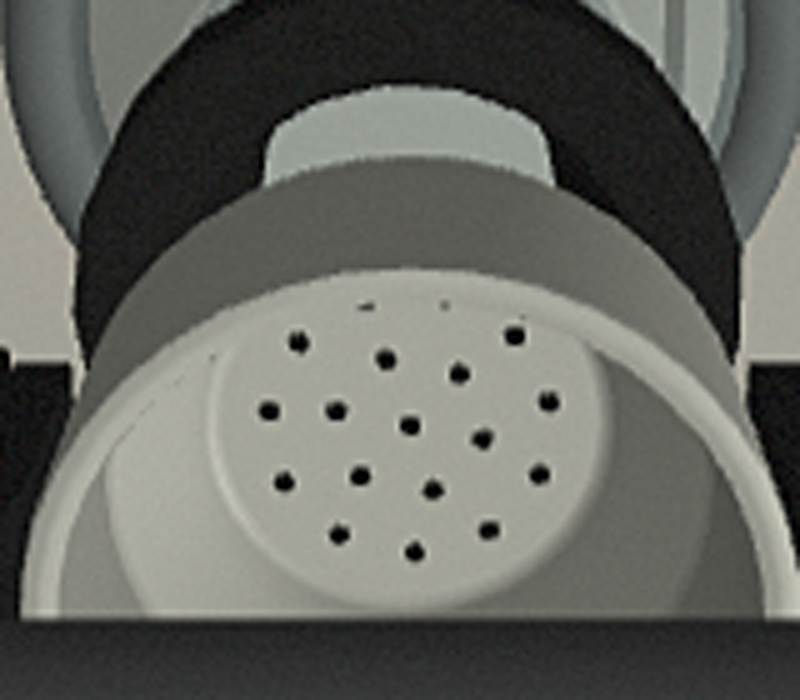

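Request:
{"api": "jog_arm", "payload": {
  "series": [
    [0, 8, -0.3, 0, 0, 0, 1],
    [0, 16, -0.3, 0, 0, 0, 1],
    [0, 22, -0.3, 0, 0, 0, 1],
    [0, 26, -0.3, 0, 0, 0, 1],
    [0, 28, -0.3, 0, 0, 0, 1],
    [0, 29.5, -0.3, 0, 0, 0, 1],
    [0, 30.5, -0.3, 0, 0, 0, 1],
    [0, 31, -0.3, 0, 0, 0, 1],
    [0, 31, -0.3, 0, 0, 0, 1]
  ]
}}

```text
time: 43.6
position: [0.6326, -0.0271, 0.1367]
tool_rot: [0.5, -0.5, 0.5, -0.5]
ft_force: [-0.4, 0.2, -0.3]
grip_width: 0.0554
```

Request:
{"api": "jog_arm", "payload": {
  "series": [
    [0, 0.5, 0, 0, 0, 0, 1],
    [0, 1, 0, 0, 0, 0, 1],
    [0, 1, 0, 0, 0, 0, 1]
  ]
}}

```text
time: 43.98
position: [0.6327, -0.0271, 0.1356]
tool_rot: [0.5, -0.5, 0.5, -0.5]
ft_force: [0.7, -0.0, -0.4]
grip_width: 0.0558
```

Request:
{"api": "jog_arm", "payload": {
  "series": [
    [0, 0.5, 0, 0, 0, 0, 1],
    [0, 1, 0, 0, 0, 0, 1],
    [0, 1, 0, 0, 0, 0, 1]
  ]
}}

```text
time: 44.35
position: [0.6328, -0.0271, 0.1351]
tool_rot: [0.5, -0.5, 0.5, -0.5]
ft_force: [-0.9, 0.0, 3.2]
grip_width: 0.0559
```

Contact at 3 N at the seated height; release and retreat.

Request:
{"api": "jog_arm", "payload": {
  "series": [
    [0, 0, 0, 0, 0, 0, -0.6],
    [0, 0, 0, 0, 0, 0, -0.6],
    [0, 0, 0, 0, 0, 0, -0.6],
    [0, -6, 0, 0, 0, 0, -0.6],
    [0, -30, 0, 0, 0, 0, -0.6],
    [0, -70, -25, 0, 0, 0, -0.6],
    [0, -100, -62, 0, 0, 0, -0.6],
    [0, -100, -62, 0, 0, 0, -0.6],
    [0, -100, -62, 0, 0, 0, -0.6]
  ]
}}

```text
time: 45.48
position: [0.5711, -0.0272, 0.2348]
tool_rot: [0.5, -0.5, 0.501, -0.5]
ft_force: [-0.3, -0.3, -0.3]
grip_width: 0.0695
```

```bash
python3 - <<'E'
from h import *
o,_=st();w=cam("wrist");cv2.imwrite("pics/w25.png",w["img"][:,:,::-1])
P=cloud(w);print("cruc rim",circ(P,.633,-.029,.033,.158,.17),"collar",circ(P,.633,-.029,.045,.127,.138),"S rim",circ(P,.602,-.195,.03,.132,.15))
t=cam("top");cv2.imwrite("pics/t25.png",t["img"][:,:,::-1])
E
```

```text
t 45.48 p [ 0.5711 -0.0272  0.2348] q [-0.24  0.44  1.56  0.    1.14  1.33] F [-0.3 -0.3 -0.3] w 0.0695
rotvec err [ 0.0014  0.0004 -0.0003]
cruc rim (1933, 633.6, -28.9, 'diam', 56.1, 'zmed', np.float64(0.1622)) collar (4989, 633.9, -28.8, 'diam', 67.9, 'zmed', np.float64(0.1319)) S rim (1426, 602.3, -194.9, 'diam', 37.1, 'zmed', np.float64(0.1369))
```

View pics/w25.png

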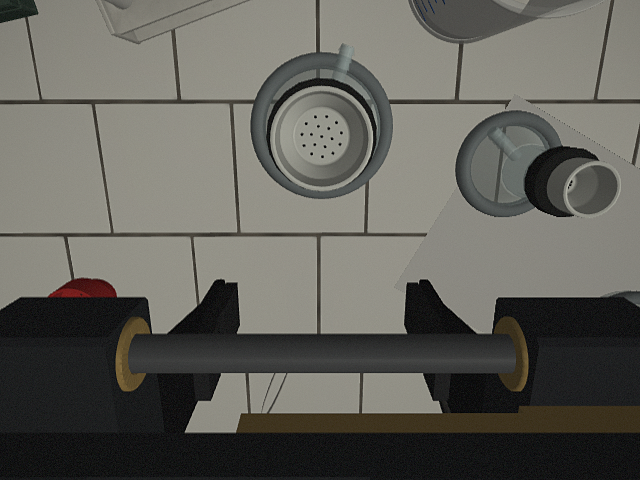

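Request:
{"api": "jog_arm", "payload": {
  "series": [
    [-120, -30, -110, 0, 0, 0, -0.6],
    [-120, -30, -110, 0, 0, 0, -0.6],
    [-120, -30, -110, 0, 0, 0, -0.6],
    [-120, -30, -110, 0, 0, 0, -0.6],
    [-120, -30, -110, 0, 0, 0, -0.6],
    [-120, -30, -110, 0, 0, 0, -0.6]
  ]
}}

```text
time: 46.32
position: [0.4618, 0.0921, 0.264]
tool_rot: [-0.5, 0.5, -0.5, 0.5]
ft_force: [-0.2, -0.0, -0.3]
grip_width: 0.0694
```

```bash
python3 - <<'E'
from h import *
st();t=cam("top");cv2.imwrite("pics/t26.png",t["img"][:,:,::-1]);crop(t,240,160,480,340,3.3,"pics/t26.png")
s=cam("side");cv2.imwrite("pics/s26.png",s["img"][:,:,::-1])
E
```

```text
t 46.33 p [0.4618 0.0921 0.264 ] q [-0.04  0.26  1.75 -0.    1.12  1.53] F [-0.2 -0.  -0.3] w 0.0694
rotvec err [-0.0003  0.0014 -0.0002]
```

View pics/t26.png

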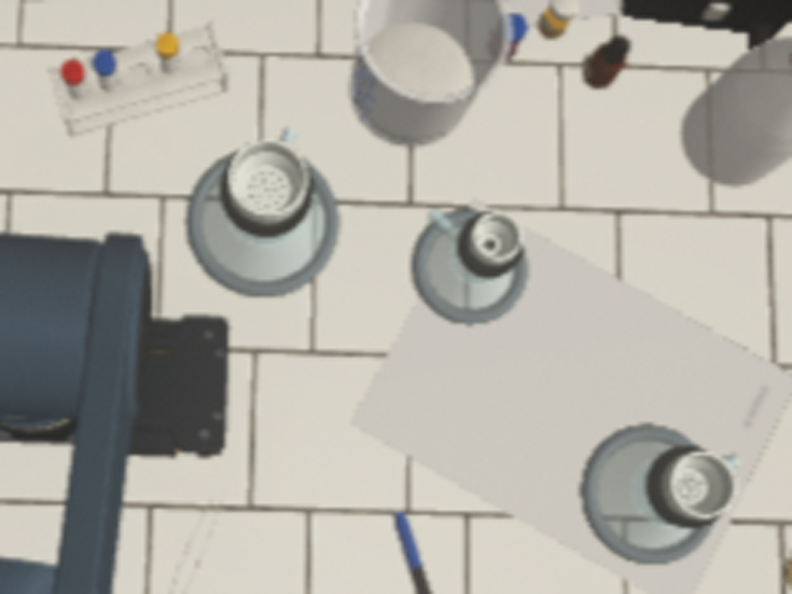

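View pics/s26.png

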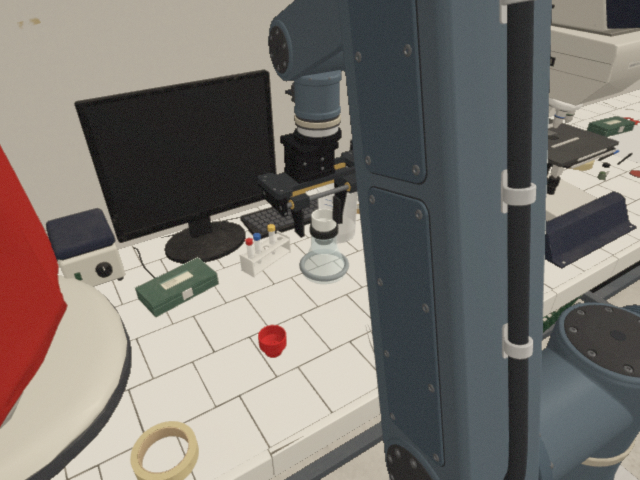

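All three assemblies stand upright: large crucible at crop (266,183), small at (491,240), medium at (690,482). The rack is unmoved, the red look-alike is untouched and the arm is clear, so I'm handing in.

```bash
python3 -c "
from rig import *
print(hand_in())"
```

```text
the job is handed in; nothing more can be done
None
```

The job is handed in at about 46 s of the 138 s allowed. `hand_in()` reports no verdict.

I took the nested cones apart, seated the small and medium cones in their flasks, and set the three white crucibles in the cones of their own sizes. The crucibles met their cones with 3–5 N at the wrist, against the 30 N limit.

Last wrist-camera measurements of each stack:

| Stack | Collar top (mm), measured / nominal | Crucible rim (mm), measured / nominal | Crucible-to-collar centre offset |
|---|---|---|---|
| Small | 113.7 / 114 | 138.0 / 139 | about 0.3 mm |
| Medium | 123.8 / 124 | 151.3 / 152 | about 0.1 mm |
| Large | 131.9 / 132 | 162.2 / 163 | about 0.3 mm |

- **Upright and undisturbed:** in the final top view all three flasks stand upright. The rack looks unmoved there and I did not touch the red look-alike. I did not measure the tilts or the rack's position numerically.
- **Cone-to-mouth offsets:** the placed cones measured about 1 mm off the flask mouths, against the 6 mm allowed.
- **Disagreements:** the top and wrist cameras differed by 2–6 mm in horizontal position. I worked from the wrist camera, and the placed parts agreed with it. A later, oblique wrist view gave the small rim at 136.9 mm.
- **Not checked:** the final side view shows only the large stack, because the arm hid the other two.

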